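Make up the pressing ballast on the spindle scale

TASK

Take the ring weights from the cardboard tray one at a time and thread each one down over the upright spindle on the scale pan until it lies flat, and stop as soon as the scale's red pointer, left free, stands in the green band; the rings that are not needed stay in the tray. The spindle is a little off the middle of the pan, so feel for it gently: the scale must not be pressed hard (about 1.5 kg is its limit) and rings must not be dropped onto it. Leave the jar, the specimen box and the thermometer alone.

Things in the scene. Friction and masses are not known exactly. Their poses are not given: they have to be found in the camera images.
- scale: grey bench scale, fixed to the table. Its square housing is 150 x 150 mm and 50 mm high, with the round pan above it; a round dial housing (132 mm across, 50 mm high) adjoins it, its centre 150 mm along the scale's +x. Origin under the pan's centre, on the table; x towards the dial, z up
- pan: round steel scale pan, 132 mm across, 5 mm thick, no rim; origin at the centre of its top face, axes as the scale's. Empty, its top is 90 mm above the table; it sinks straight down against a damped spring, 0.4 N per mm (2.45 mm per 100 g), at most 25 mm to a hard stop. It carries an upright brass spindle
- spindle_level (a point): point over the pan's centre at the height of the spindle's top, 46 mm above the pan. The spindle (12 mm in diameter, last 2.5 mm tapered to 7 mm, rigid, sinks with the pan, holds three rings) stands on an eccentric foot, its axis 7 mm beside this point, in a direction that differs each time and is not measured
- pointer (a joint): red pointer on the round white dial lying face up on the scale: its angle in rad, 0 when the pan is empty, growing anticlockwise seen from above by 0.25 rad per 100 g on the pan (black ticks every 100 g). The green band runs from 0.95 rad (380 g) to 1.65 rad (660 g). It also shows any push on the pan, so it is true only when the pan and rings are left free; it settles in about 0.5 s
- tray: shallow square cardboard tray, fixed, 220 x 220 mm outside, walls 18 mm high and 4 mm thick, floor 4 mm thick; origin at the centre of its underside, x and y along its sides. The four rings start in it, near (+-50, +-50) mm from its centre
- ring0: one of four outwardly identical dark steel ring weights: 50 mm outer diameter, 16 mm hole right through, 14 mm high, lying flat; origin at the centre of its underside, z up. Its true weight is not marked: anywhere from 135 to 265 g, different for each ring
- ring1: one of four outwardly identical dark steel ring weights: 50 mm outer diameter, 16 mm hole right through, 14 mm high, lying flat; origin at the centre of its underside, z up. Its true weight is not marked: anywhere from 135 to 265 g, different for each ring
- ring2: one of four outwardly identical dark steel ring weights: 50 mm outer diameter, 16 mm hole right through, 14 mm high, lying flat; origin at the centre of its underside, z up. Its true weight is not marked: anywhere from 135 to 265 g, different for each ring
- ring3: one of four outwardly identical dark steel ring weights: 50 mm outer diameter, 16 mm hole right through, 14 mm high, lying flat; origin at the centre of its underside, z up. Its true weight is not marked: anywhere from 135 to 265 g, different for each ring
- jar: bystander: small round sample jar with a yellow cap, 42 mm in diameter, 42 mm high; origin at the centre of its underside
- specimen_box: bystander: open white box, 60 x 60 x 30 mm; origin at the centre of its underside
- thermometer: bystander: blue hand-held thermometer lying on its side, about 135 x 92 mm and 34 mm high; origin on the table under its barrel
There are look-alikes about, which are no part of the job. What is shaped like the ring3 but orange or pink is not meant.

How it is judged:
By the outcome, as a careful person would: the job done as asked, in the order asked, and still so for the second after the job is handed in, with the robot touching nothing.
It also fails if it takes over 72 s, if anything falls off the work surface, if the arm or the gripper's body presses on something with over 40 N, if the wrist force passes 120 N, or if a joint passes its speed limit or range.

ROBOT

A 6-joint arm with a two-finger parallel gripper is mounted at the origin on the work surface. World frame = base frame: x ahead of the robot, y to its left, z up, the work surface at z = 0. Lengths are in m, angles in rad, forces in N, time in s.
With the tool pointing down it reaches from about 0.3 to 0.775 m from the base axis. Payload 14.6 kg.
Tool frame: the origin (TCP) lies at the very end of the fingers, on their centre line; the grasp point (between the pads) lies 19 mm behind it; x points along the fingers, y is the direction in which the jaws open and shut, and the axes are right-handed (so a half turn about x gives the same grasp; the last joint's range is limited). The gripper opens to 94 mm and grips with 3 to 60 N. Pads are 16 mm wide; open, the fingers measure 119 mm over their backs; the gripper's body (75 mm by 177 mm) begins 78 mm behind the grasp point.
Start: joints at [1.155, 0.3, 1.521, -0, 1.321, -0.067], TCP at [0.188, 0.517, 0.205] pointing down, gripper open.
Joint ranges: [-3.03, 3.03], [-0.79, 2.21], [0.23, 2.52], [-1.04, 4.18], [0, 3.07], [-2.55, 2.55]. Speed limits (rad/s): [2.22, 2.22, 2.57, 3.14, 3.14, 3.14].

INTERFACE

Orientations are given as [roll, pitch, yaw] about the fixed x, y, z axes, in that order (R = Rz(yaw) Ry(pitch) Rx(roll)).
In Python, from station import ctrl, viewer, hand_in gives the robot as it stands. The module is installed in compiled form; this text tells all that it offers.
- The arm moves only by the tool play_rows, never from a script. Its argument "deltas" is a list that holds one entry, the list of rows, each a list of 7 numbers: the shift along the tool's x, y, z in mm, then the turn, a rotation vector about the tool's x, y, z in rad, then the finger opening in mm, from 0 to 94. In form: [[[dx, dy, dz, ax, ay, az, gripper], ...]]. A call has 1 to 10 rows; each row shifts and turns the commanded pose from where the row before left it, along the tool's axes as they then stand; what a row does not reach is not made up. A row lasts 1/10 s, in which the tool goes at most 50 mm and 8.59 degrees, less where a joint would pass 70% of its speed; a pose out of reach is approached as far as the arm can. A call with a gripper value outside its range is refused whole. The fingers move at their own pace and stop on an object; "grip_force" is the grip in N (left out, the last holds). Time passes only in rows, so rows that do not move let the fingers close. It gives the time, the measured TCP pose, the force and the opening at its end, in the units of the state.
- ctrl.get_obs(): the state, without advancing time (a new reading comes with each control period).
- viewer.camera(name): name is "scene" or "top" or "wrist"; returns a dict with "img" (400x640x3 uint8, red, green, blue), "fx", "fy", "cx", "cy" (pixels), "distortion" ([k1, k2, p1, p2, k3] as OpenCV has them; the pictures are not rectified), "rvec" (rotation vector, rad) and "tvec" (3), from world to camera coordinates, as OpenCV has them. Camera axes: x right, y down, z forward; pixel columns grow to the right and rows downward; lengths in m; the calibration is good to about 2 mm. A picture is of the moment at which its call begins. There is no depth.
- hand_in(): hands the job in, once; it reports no verdict.
The state is a dict: "time_s": time; "qpos": joint angles; "joint_vel": joint speeds; "tau": joint torques, N m; "ee_pos": TCP position; "eef_rot": TCP orientation; "force": force on the tool from outside, world axes, zero at the start; "moment": the same for the moment, N m; "grip_width": finger opening in m.
Only numpy, scipy, OpenCV 4.12 (cv2) and the standard library are available. Lean on these libraries where they do the work, as an engineer would, in place of code of your own. Each camera call takes 0.05 s, during which the arm holds its last target.

## Working session

There is one attempt and no reset: what is moved stays moved. The work goes in short steps, Python scripts to look and compute and a tool call to move; the robot and the scene stay as the last step left them, time stands still between calls to the robot, and variables do not carry over. Pictures are saved under pics/ and viewed, and the job is handed in when it is done.

Besides the shell and the picture viewer there is one more tool, called after ">>>" as name([rows], argument=value, ...), one row to a line, values as JSON. play_rows: Moves the arm, as the interface text tells. Its arguments: {"type":"object","properties":{"deltas":{"type":"array","items":{"type":"array","items":{"type":"array","items":{"type":"number"}}}},"grip_force":{"type":"number"}},"required":["deltas"]}

```bash
mkdir -p pics; cat > h.py <<'E'
import numpy as np, cv2
from station import ctrl, viewer, hand_in
def cam(n):
    c=viewer.camera(n); c['K']=np.array([[c['fx'],0,c['cx']],[0,c['fy'],c['cy']],[0,0,1.]])
    c['D']=np.array(c['distortion'],float); c['R']=cv2.Rodrigues(np.array(c['rvec'],float))[0]; c['t']=np.array(c['tvec'],float).ravel()
    return c
def save(c,name,crop=None,s=1):
    im=c['img']
    if crop: x0,y0,x1,y1=crop; im=im[y0:y1,x0:x1]
    im=cv2.resize(im,None,fx=s,fy=s,interpolation=cv2.INTER_CUBIC)
    cv2.imwrite('pics/'+name,im[:,:,::-1])
def ray(c,u,v):
    p=cv2.undistortPoints(np.array([[[u,v]]],float),c['K'],c['D']).ravel()
    d=c['R'].T@np.array([p[0],p[1],1.]); o=-c['R'].T@c['t']; return o,d
def plane(c,u,v,z):
    o,d=ray(c,u,v); return o+d*(z-o[2])/d[2]
def proj(c,P):
    return cv2.projectPoints(np.array(P,float).reshape(-1,1,3),np.array(c['rvec'],float),c['t'],c['K'],c['D'])[0].reshape(-1,2)
E
python3 - <<'E'
from h import *
print({k:(np.round(v,3).tolist() if not isinstance(v,float) else v) for k,v in ctrl.get_obs().items()})
for n in ['scene','top','wrist']:
    c=cam(n); save(c,n+'0.png',s=1.25); print(n,c['fx'],-c['R'].T@c['t'])
E
```

```text
{'time_s': 0.0, 'qpos': [1.155, 0.3, 1.522, 0.0, 1.321, -0.067], 'joint_vel': [0.002, 0.002, -0.0, 0.0, 0.002, 0.001], 'tau': [-0.003, -53.18, -35.273, 0.071, 0.025, -0.0], 'ee_pos': [0.188, 0.517, 0.205], 'eef_rot': [-1.644, 1.57, -1.992], 'force': [0.267, 0.189, 0.29], 'moment': [0.05, -0.063, 0.027], 'grip_width': 0.0941046117824235}
scene 454.3248771240512 [ 1.38058812 -0.24831166  0.73752008]
top 444.1193298507137 [0.46503211 0.0335239  1.14136948]
wrist 344.74315616793024 [0.11296575 0.54401644 0.38403682]
```

View pics/scene0.png

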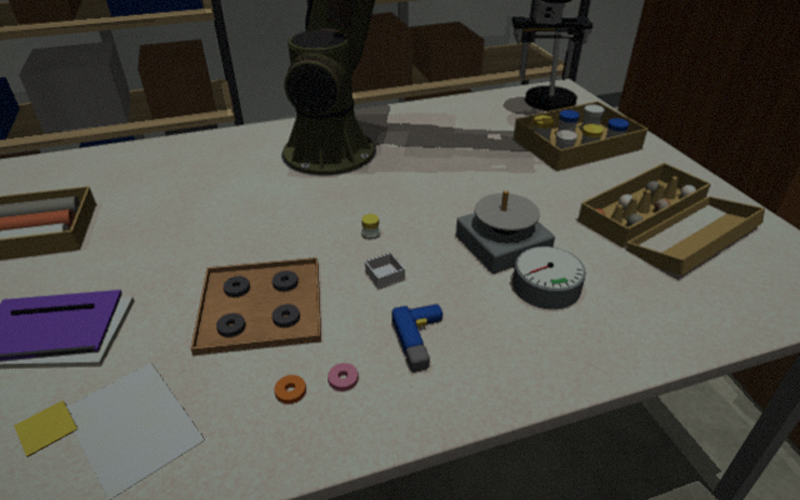

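View pics/top0.png

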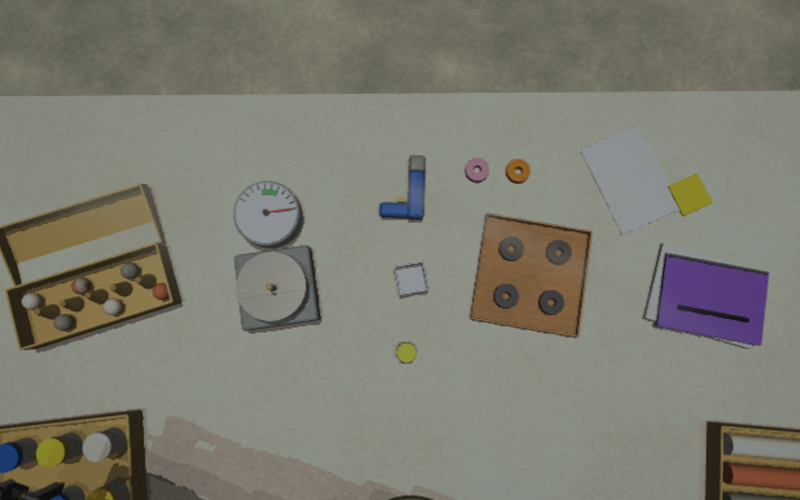

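View pics/wrist0.png

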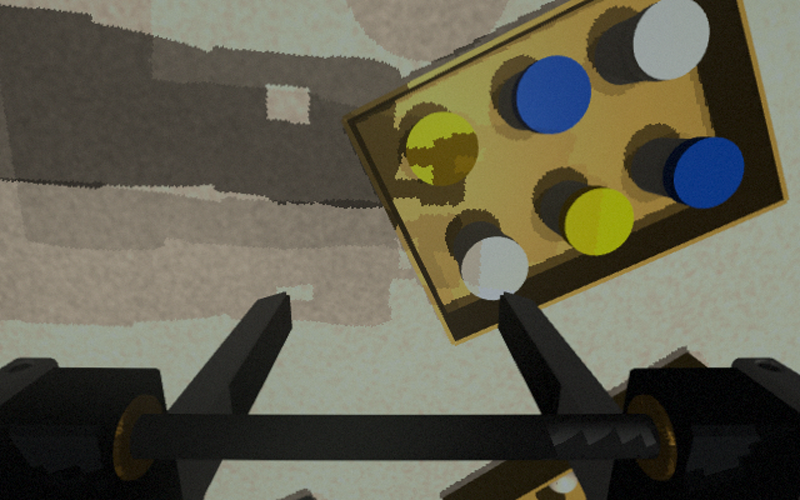

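Candidates: four dark rings in the tray, at top-view pixels (÷1.25) (409,198), (446,202), (405,237) and (441,242). The look-alikes are pink at (381,136) and orange at (414,136), both outside the tray and not meant. I'll crop in close and measure.

```bash
python3 - <<'E'
from h import *
c=cam('top'); s=cam('scene')
save(c,'top_r.png',(360,110,490,280),3.4); save(c,'top_s.png',(170,130,270,280),4)
save(s,'scene_s.png',(350,140,480,250),6)
for (n,cc,seeds,zt) in [('top',c,[(409,198),(446,202),(405,237),(441,242)],.018)]:
    hsv=cv2.cvtColor(cc['img'],cv2.COLOR_RGB2HSV)
    g=cc['img'].max(2)
    for u,v in seeds:
        p=g[v-18:v+18,u-18:u+18]; 
        m=((p<70)).astype(np.uint8)
        cs,_=cv2.findContours(m,cv2.RETR_EXTERNAL,cv2.CHAIN_APPROX_NONE)
        k=max(cs,key=cv2.contourArea); e=cv2.fitEllipse(k)
        w=plane(cc,e[0][0]+u-18,e[0][1]+v-18,zt)
        print((u,v),np.round(e[0],2)+[u-18,v-18],np.round(e[1],1),w.round(4), p[18,18],p.min())
E
```

```text
(409, 198) [406.87 200.9 ] [12.2 16.1] [ 0.6008 -0.2111  0.018 ] 128 38
(446, 202) [449.16 197.04] [ 7.7 13. ] [ 0.6095 -0.32    0.018 ] 128 49
(405, 237) [404.09 236.78] [18.4 18.7] [ 0.5095 -0.2006  0.018 ] 120 34
(441, 242) [440.23 241.85] [18.6 19.1] [ 0.4955 -0.2917  0.018 ] 125 30
```

```bash
sleep 1
```

```text
(no output)
```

View pics/top_r.png

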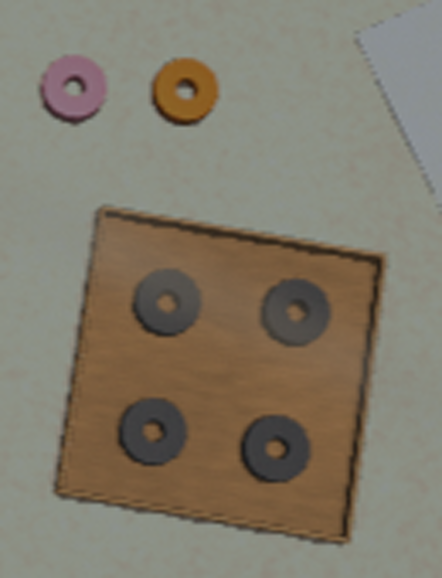

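View pics/top_s.png

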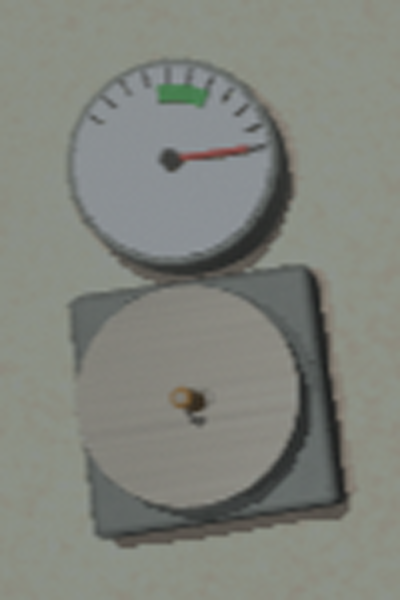

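View pics/scene_s.png

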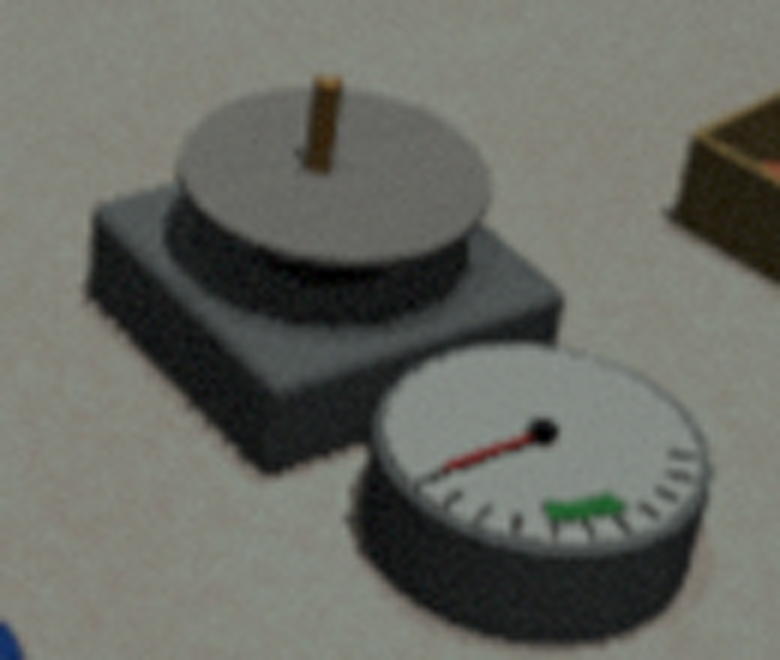

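```bash
cat > meas.py <<'E'
from h import *
def rings(cc,seeds,zt,r=17,dbg=False):
    out=[]
    lab=cv2.cvtColor(cc['img'],cv2.COLOR_RGB2LAB).astype(float)
    for u,v in seeds:
        p=cv2.resize(lab[v-r:v+r+1,u-r:u+r+1,2],None,fx=4,fy=4,interpolation=cv2.INTER_CUBIC)
        m=(p<(np.percentile(p,5)+np.percentile(p,90))/2).astype(np.uint8)
        cs,_=cv2.findContours(m,cv2.RETR_EXTERNAL,cv2.CHAIN_APPROX_NONE)
        k=max(cs,key=cv2.contourArea); e=cv2.fitEllipse(k)
        q=(np.array(e[0])+.5)/4-.5+[u-r,v-r]
        out.append((q,np.array(e[1])/4,plane(cc,*q,zt)))
    return out
E
python3 - <<'E'
from meas import *
c=cam('top'); s=cam('scene')
for q,a,w in rings(c,[(409,199),(447,202),(405,237),(441,242)],.016,11): print(q.round(2),a.round(1),w.round(4))
# tray mask
hsv=cv2.cvtColor(c['img'],cv2.COLOR_RGB2HSV)
m=((hsv[...,1]>90)&(hsv[...,0]<20)).astype(np.uint8); m[:, :370]=0; m[:,480:]=0; m[:160]=0;m[280:]=0
cs,_=cv2.findContours(m,cv2.RETR_EXTERNAL,cv2.CHAIN_APPROX_NONE);k=max(cs,key=cv2.contourArea)
b=cv2.boxPoints(cv2.minAreaRect(k)); print('tray',[plane(c,*x,.018).round(3)[:2].tolist() for x in b])
# spindle top
def brass(cc,box):
    x0,y0,x1,y1=box; h=cv2.cvtColor(cc['img'],cv2.COLOR_RGB2HSV)[y0:y1,x0:x1]
    m=(h[...,1]>90); v,u=np.nonzero(m); return u+x0,v+y0,m
u,v,m=brass(c,(200,215,235,245)); print('top brass',u.mean(),v.mean(),len(u),list(zip(u,v)))
u2,v2,m2=brass(s,(385,145,425,180)); print('scene',[(r,u2[v2==r].min(),u2[v2==r].max()) for r in np.unique(v2)])
# predicted
P=plane(c,215.5,229.25,.136); print(P, proj(s,[P,P-[0,0,.046]]))
# dial centre & pan centre
print('dial',plane(c,170+172/4,130+159/4,.05),'pan',plane(c,170+187/4,130+395/4,.09))
E
```

```text
[408.68 198.49] [19.5 20. ] [ 0.6072 -0.2164  0.016 ]
[446.46 201.45] [19.5 20.2] [ 0.5985 -0.3131  0.016 ]
[404.43 236.56] [19.6 19.9] [ 0.5101 -0.2019  0.016 ]
[440.54 241.63] [19.7 20.3] [ 0.4962 -0.2931  0.016 ]
tray [[0.465, -0.126], [0.681, -0.168], [0.64, -0.391], [0.426, -0.343]]
top brass 216.8421052631579 229.3684210526316 19 [(np.int64(214), np.int64(227)), (np.int64(215), np.int64(227)), (np.int64(216), np.int64(227)), (np.int64(216), np.int64(228)), (np.int64(217), np.int64(228)), (np.int64(218), np.int64(228)), (np.int64(217), np.int64(229)), (np.int64(218), np.int64(229)), (np.int64(219), np.int64(229)), (np.int64(216), np.int64(230)), (np.int64(217), np.int64(230)), (np.int64(218), np.int64(230)), (np.int64(220), np.int64(230)), (np.int64(214), np.int64(231)), (np.int64(215), np.int64(231)), (np.int64(216), np.int64(231)), (np.int64(217), np.int64(231)), (np.int64(218), np.int64(231)), (np.int64(219), np.int64(231))]
scene [(np.int64(153), np.int64(403), np.int64(406)), (np.int64(154), np.int64(403), np.int64(406)), (np.int64(155), np.int64(403), np.int64(405)), (np.int64(156), np.int64(403), np.int64(405)), (np.int64(157), np.int64(403), np.int64(405)), (np.int64(158), np.int64(402), np.int64(405)), (np.int64(159), np.int64(402), np.int64(405)), (np.int64(160), np.int64(402), np.int64(405)), (np.int64(161), np.int64(402), np.int64(405)), (np.int64(162), np.int64(402), np.int64(405)), (np.int64(163), np.int64(402), np.int64(405)), (np.int64(164), np.int64(402), np.int64(404)), (np.int64(165), np.int64(401), np.int64(404)), (np.int64(166), np.int64(401), np.int64(404)), (np.int64(167), np.int64(401), np.int64(404))]
[0.52720094 0.250011   0.136     ] [[403.38456431 151.74935983]
 [401.47771537 167.15192243]]
dial [0.68077853 0.27686134 0.05      ] pan [0.53118894 0.25699072 0.09      ]
```

```bash
cat > mv.py <<'E'
from h import *
from scipy.spatial.transform import Rotation as Ro
def go(x,y,z,jaw=None):
    """print tool-frame delta to world xyz (m) and turn about tool x so that jaw axis dir = jaw deg (mod 180). shift is in present axes"""
    o=ctrl.get_obs(); R=Ro.from_euler('xyz',o['eef_rot']); M=R.as_matrix()
    p=np.array(o['ee_pos']); d=np.array([x,y,z])-p
    ty=M[:,1]; cur=np.degrees(np.arctan2(ty[1],ty[0]))
    print('t',round(o['time_s'],2),'pos',p.round(4),'xaxis',M[:,0].round(3),'yaxis',M[:,1].round(3),'jaw',round(cur,1),'grip',round(o['grip_width'],4),'F',np.round(o['force'],2),'q6',round(o['qpos'][5],2))
    print('world d mm',(d*1000).round(1))
    ds=(M.T@d)*1000
    print('tool shift mm',ds.round(1))
    if jaw is not None:
        a=(jaw-cur+90)%180-90   # world z turn
        print('turn about tool x: ',round(-np.radians(a),3), 'shift in axes after turn', ((Ro.from_euler('z',a,degrees=True).as_matrix()@M).T@d*1000).round(1))
E
python3 -c "
from mv import *
go(.5101,-.2019,.15,-11); go(.5101,-.2019,.15,79)"
```

```text
t 0.35 pos [0.188  0.5168 0.2053] xaxis [-0. -0. -1.] yaxis [ 0.342  0.94  -0.   ] jaw 70.0 grip 0.0936 F [-0.04 -0.36  0.78] q6 -0.07
world d mm [ 322.1 -718.7  -55.3]
tool shift mm [  55.4 -565.3  548.4]
turn about tool x:  1.414 shift in axes after turn [ 55.2 453.4 644. ]
t 0.35 pos [0.188  0.5168 0.2053] xaxis [-0. -0. -1.] yaxis [ 0.342  0.94  -0.   ] jaw 70.0 grip 0.0936 F [-0.04 -0.36  0.78] q6 -0.07
world d mm [ 322.1 -718.7  -55.3]
tool shift mm [  55.4 -565.3  548.4]
turn about tool x:  -0.157 shift in axes after turn [  55.5 -644.   453.4]
```

>>> play_rows([
  [[0,0,0,-0.145,0,0,66],[0,-30,21,-0.01,0,0,66],[0,-35,25,0,0,0,66],[0,-35,25,0,0,0,66],[0,-35,25,0,0,0,66],[0,-35,25,0,0,0,66],[0,-35,25,0,0,0,66],[0,-35,25,0,0,0,66],[0,-35,25,0,0,0,66],[0,-35,25,0,0,0,66]],
], grip_force=20)

```text
time_s: 1.35
ee_pos: [0.3452, 0.1684, 0.2057]
eef_rot: [0.561, 1.57, 0.367]
force: [1.0, 0.4, -0.0]
grip_width: 0.0663
```

>>> play_rows([
  [[5,-35,25,0,0,0,66],[5,-35,25,0,0,0,66],[5,-35,25,0,0,0,66],[5,-35,25,0,0,0,66],[5,-35,25,0,0,0,66],[5,-35,25,0,0,0,66],[5,-35,25,0,0,0,66],[5,-35,25,0,0,0,66],[5,-35,22,0,0,0,66],[0,-20,8,0,0,0,66]],
])

```text
time_s: 2.35
ee_pos: [0.5063, -0.2056, 0.1594]
eef_rot: [3.015, 1.57, 2.82]
force: [-0.2, -0.2, 0.0]
grip_width: 0.0664
```

```bash
python3 -c "
from mv import *
c=cam('wrist'); save(c,'w1.png'); print(proj(c,[.5101,-.2019,.018]))
go(.5101,-.2019,.15,79)"
```

```text
[[319.85914486 190.13486382]]
t 2.4 pos [ 0.5063 -0.2072  0.1596] xaxis [-0.001 -0.    -1.   ] yaxis [ 0.195  0.981 -0.   ] jaw 78.8 grip 0.0661 F [-0.17 -1.76  0.59] q6 -1.83
world d mm [ 3.8  5.3 -9.6]
tool shift mm [9.6 6.  2.7]
turn about tool x:  -0.004 shift in axes after turn [9.6 5.9 2.7]
```

View pics/w1.png

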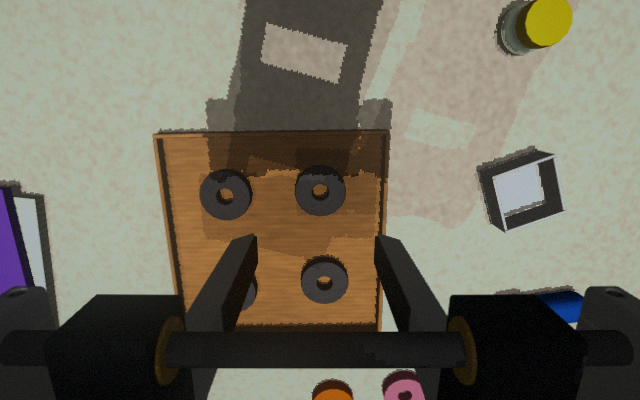

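The predicted pixel for the ring (319.9,190.1) matches the seen one (320,190). Tray rings lie at about (225,195), (320,190), (325,280) and one behind a finger. I'm going down on the (320,190) one.

>>> play_rows([
  [[10,6,2.7,0,0,0,66],[30,0,0,0,0,0,66],[30,0,0,0,0,0,66],[30,0,0,0,0,0,66],[25,0,0,0,0,0,66],[15,0,0,0,0,0,66],[9,0,0,0,0,0,66],[4.5,0,0,0,0,0,66],[0,0,0,0,0,0,66]],
])

```text
time_s: 3.3
ee_pos: [0.51, -0.1975, 0.0072]
eef_rot: [-0.209, 1.57, -0.403]
force: [-0.3, -0.1, -0.7]
grip_width: 0.0663
```

```bash
python3 -c "
from mv import *
c=cam('wrist'); save(c,'w2.png'); print(proj(c,[[.5101,-.2019,.018]]))
go(.5101,-.2019,.006,79)"
```

```text
[[307.41074833 257.5917835 ]]
t 3.35 pos [ 0.5102 -0.1977  0.0076] xaxis [ 0.001 -0.    -1.   ] yaxis [ 0.192  0.981 -0.   ] jaw 78.9 grip 0.0661 F [-0.48 -0.63  1.11] q6 -1.81
world d mm [-0.1 -4.2 -1.6]
tool shift mm [ 1.6 -4.1  0.7]
turn about tool x:  -0.002 shift in axes after turn [ 1.6 -4.1  0.7]
```

View pics/w2.png

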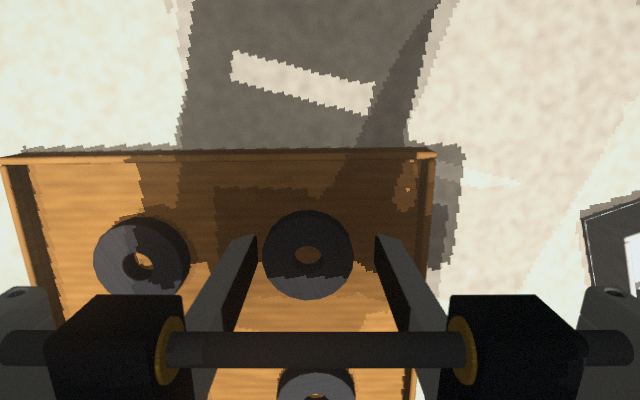

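```bash
python3 -c "
from mv import *
c=cam('wrist'); save(c,'w3.png',(250,190,370,310),5)
print(plane(c,308,254,.018))
# circles predicted
for z in (.018,.004):
  print(z,proj(c,[[.5101-.025,-.2019,z],[.5101+.025,-.2019,z],[.5101,-.2019-.025,z],[.5101,-.2019+.025,z]]).round(1).tolist())
go(.5101,-.2019,.006,79)"
```

```text
[ 0.5084811  -0.20141629  0.018     ]
0.018 [[298.1, 213.3], [316.6, 297.2], [262.3, 265.0], [353.8, 248.6]]
0.004 [[299.3, 205.4], [316.5, 284.3], [265.8, 253.8], [351.2, 238.5]]
t 3.4 pos [ 0.5102 -0.1978  0.0078] xaxis [ 0.001 -0.001 -1.   ] yaxis [ 0.193  0.981 -0.   ] jaw 78.9 grip 0.0661 F [-0.98  0.13  1.1 ] q6 -1.81
world d mm [-0.1 -4.1 -1.8]
tool shift mm [ 1.8 -4.   0.6]
turn about tool x:  -0.002 shift in axes after turn [ 1.8 -4.   0.6]
```

View pics/w3.png

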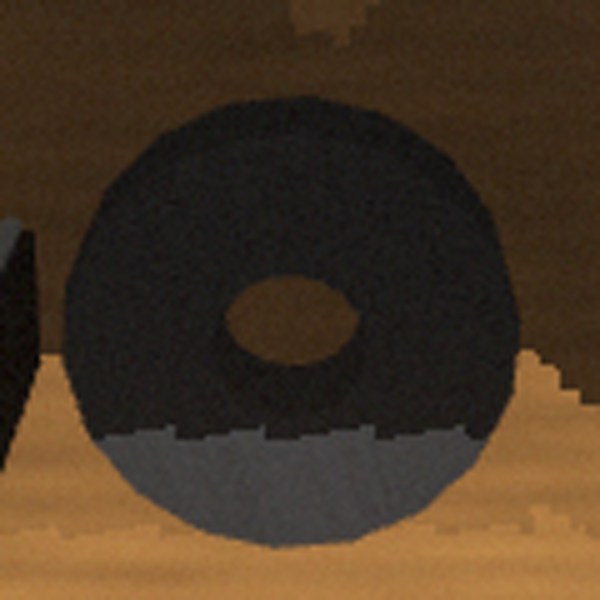

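>>> play_rows([
  [[1.5,-4,1.2,0,0,0,66],[0,0,0,0,0,0,66],[0,0,0,0,0,0,44],[0,0,0,0,0,0,44],[0,0,0,0,0,0,44],[0,0,0,0,0,0,44],[0,0,0,0,0,0,44]],
], grip_force=20)

```text
time_s: 4.1
ee_pos: [0.5102, -0.2019, 0.0055]
eef_rot: [-1.122, 1.571, -1.316]
force: [-0.3, -0.8, 1.8]
grip_width: 0.0486
```

```bash
python3 -c "
from mv import *
c=cam('wrist'); save(c,'w4.png')
go(.5101,-.2019,.006,79)"
```

```text
t 4.15 pos [ 0.5102 -0.2019  0.0055] xaxis [ 0. -0. -1.] yaxis [ 0.193  0.981 -0.   ] jaw 78.9 grip 0.049 F [-0.41 -0.55  1.16] q6 -1.82
world d mm [-0.1 -0.   0.5]
tool shift mm [-0.5 -0.  -0.1]
turn about tool x:  -0.002 shift in axes after turn [-0.5 -0.  -0.1]
```

View pics/w4.png

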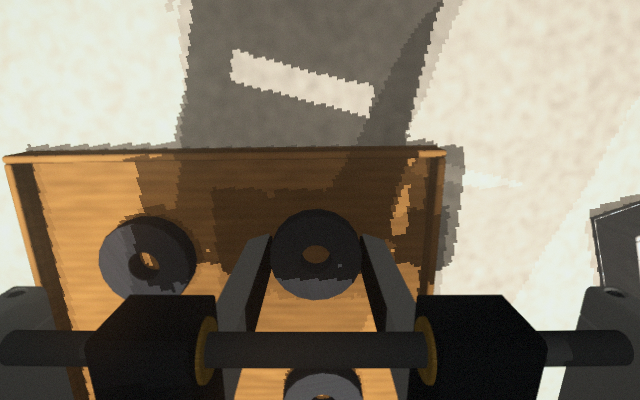

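>>> play_rows([
  [[-15,0,0,0,0,0,44],[-30,0,0,0,0,0,44],[-40,0,0,0,0,0,44],[-40,0,0,0,0,0,44],[-40,10,-3,0,0,0,44],[-20,30,-8,0,0,0,44],[-5,40,-11,0,0,0,44],[0,40,-11,0,0,0,44],[0,40,-11,0,0,0,44],[0,40,-11,0,0,0,44]],
])

```text
time_s: 5.15
ee_pos: [0.4941, 0.0066, 0.1965]
eef_rot: [0.221, 1.57, 0.027]
force: [1.3, 0.2, -1.1]
grip_width: 0.0488
```

>>> play_rows([
  [[0,40,-11,0,0,0,44],[0,40,-11,0,0,0,44],[0,40,-11,0,0,0,44],[0,40,-11,0,0,0,44],[0,40,-11,0,0,0,44],[0,30,-8,0,0,0,44],[0,12,-3,0,0,0,44],[0,0,0,0,0,0,44],[0,0,0,0,0,0,44]],
])

```text
time_s: 6.05
ee_pos: [0.4766, 0.2543, 0.1957]
eef_rot: [-1.428, 1.571, -1.622]
force: [-0.3, 0.1, -1.6]
grip_width: 0.0489
```

```bash
python3 -c "
from mv import *
c=cam('wrist'); save(c,'w5.png'); c=cam('top'); save(c,'t5.png',(150,100,350,300),3)
go(.527,.250,.2)"
```

```text
t 6.15 pos [0.4768 0.2539 0.1957] xaxis [ 0. -0. -1.] yaxis [ 0.194  0.981 -0.   ] jaw 78.8 grip 0.0488 F [ 0.58  0.09 -1.51] q6 -0.95
world d mm [50.2 -3.9  4.3]
tool shift mm [-4.3  5.9 50. ]
```

View pics/w5.png

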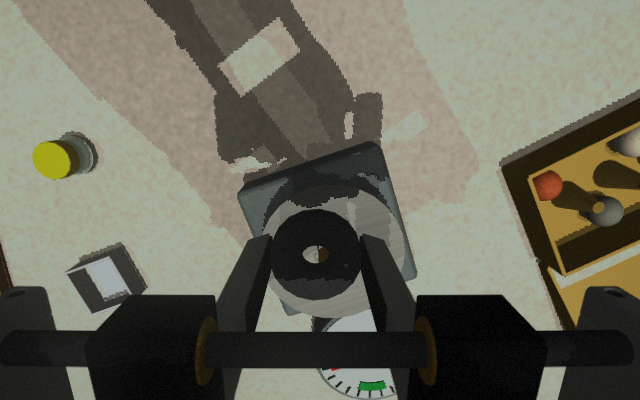

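View pics/t5.png

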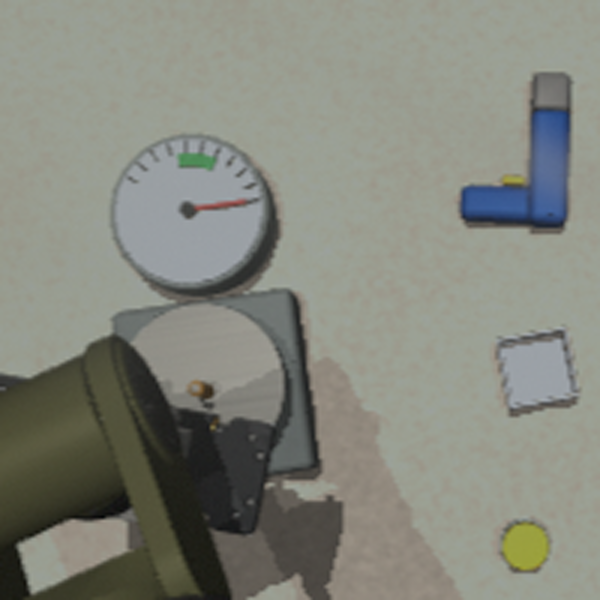

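Wrist view: ring held at (316,254), with the brass spindle glimpsed through its hole. The pan lies around (330,250), and image down is +x. I'll move past the spindle so the wrist camera sees it unobstructed.

>>> play_rows([
  [[0,0,15,0,0,0,44],[0,3,25,0,0,0,44],[0,3,25,0,0,0,44],[0,0,20,0,0,0,44],[0,0,10,0,0,0,44],[0,0,0,0,0,0,44],[0,0,0,0,0,0,44]],
])

```text
time_s: 6.85
ee_pos: [0.5705, 0.2424, 0.1954]
eef_rot: [-2.687, 1.57, -2.881]
force: [0.3, 1.0, -1.6]
grip_width: 0.0487
```

```bash
python3 -c "
from mv import *
c=cam('wrist'); save(c,'w6.png'); save(c,'w6c.png',(240,60,440,320),2.3); s=cam('scene'); save(s,'s6.png',(340,120,500,260),4)
print(proj(c,[[.527,.25,.136],[.527,.25,.09]]))
go(.527,.250,.2)"
```

```text
[[314.05188912 153.79620012]
 [314.24349704 145.47108065]]
t 6.95 pos [0.5703 0.2429 0.1957] xaxis [ 0.  0. -1.] yaxis [0.192 0.981 0.   ] jaw 78.9 grip 0.0487 F [-0.49 -0.39 -1.18] q6 -1.03
world d mm [-43.3   7.1   4.3]
tool shift mm [ -4.3  -1.3 -43.9]
```

View pics/w6.png

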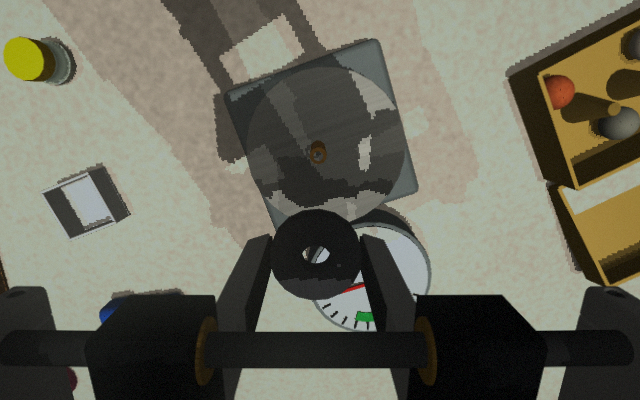

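View pics/w6c.png

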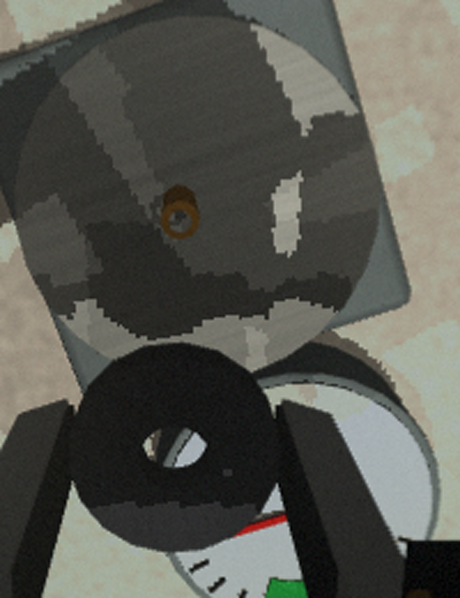

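```bash
cat > rel.py <<'E'
from mv import *
from scipy.optimize import least_squares
def ringcirc(c,ztop,thr=None,show=None,dz=0.0):
    """held ring: silhouette. Dark mask around (316,254); use lateral + lower boundary = top-face rim"""
    g=c['img'].max(2)
    return g
E
python3 -c "
from mv import *
c=cam('wrist'); o=ctrl.get_obs(); M=Ro.from_euler('xyz',o['eef_rot']).as_matrix(); p=np.array(o['ee_pos'])
S=plane(c,318.3,154.8,.136); print('spindle wrist',S.round(4),'rel tool',(M.T@(S-p)*1000).round(1))
zt=p[2]+.0125
L=plane(c,240+70/2.3,60+450/2.3,zt);Rr=plane(c,240+283/2.3,60+450/2.3,zt);B=plane(c,240+178/2.3,60+552/2.3,zt)
for q in (L,Rr,B): print((M.T@(q-p)*1000).round(1))
save(c,'w7.png',(256,200,376,310),6)
print(c['R']@M[:,0])
"
```

```text
spindle wrist [0.5282 0.2531 0.136 ] rel tool [ 59.8   1.9 -43.4]
[-12.5 -23.9  -1. ]
[-12.5  25.   -1. ]
[-12.5   1.   25.6]
[-6.29227551e-04 -2.76839046e-01  9.60916098e-01]
```

View pics/w7.png

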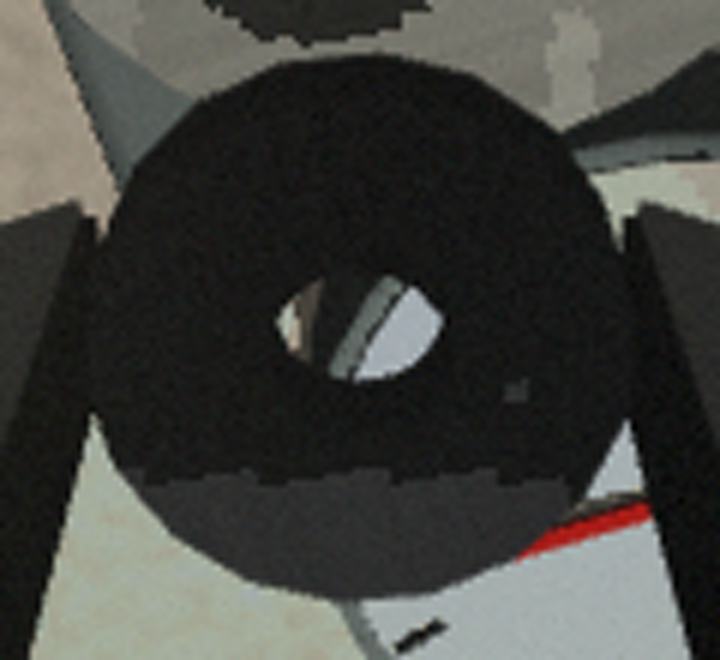

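View pics/s6.png

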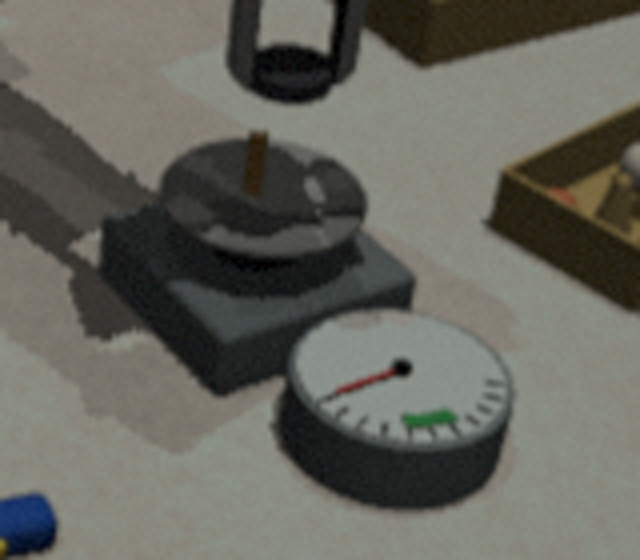

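The spindle top is at about (318,155) in the wrist frame and the ring centre is symmetric between the fingers. I'll lower the ring beside the spindle, top faces level, so that calibration bias cancels.

>>> play_rows([
  [[15,0,0,0,0,0,44],[25,0,0,0,0,0,44],[20,0,0,0,0,0,44],[12,0,0,0,0,0,44],[0,0,0,0,0,0,44],[0,0,0,0,0,0,44]],
])

```text
time_s: 7.6
ee_pos: [0.5712, 0.243, 0.1244]
eef_rot: [0.516, 1.57, 0.322]
force: [0.6, -1.3, -0.6]
grip_width: 0.0489
```

```bash
python3 -c "
from mv import *
c=cam('wrist'); save(c,'w8.png',(250,70,390,320),2.4);save(c,'w8b.png',(270,90,370,160),7)
go(.5275,.2526,.2)"
```

```text
t 7.65 pos [0.5714 0.243  0.1248] xaxis [ 0.002  0.001 -1.   ] yaxis [0.192 0.981 0.001] jaw 78.9 grip 0.0489 F [-1.26  0.26 -2.28] q6 -1.03
world d mm [-43.9   9.6  75.2]
tool shift mm [-75.3   1.  -44.8]
```

View pics/w8.png

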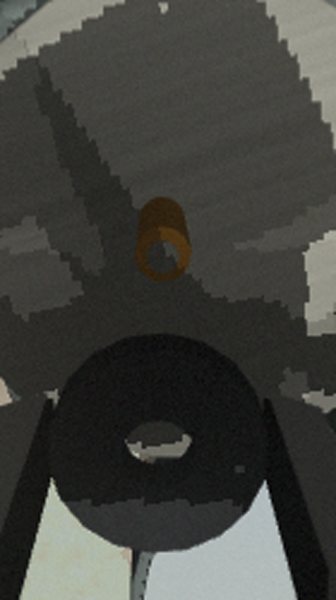

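View pics/w8b.png

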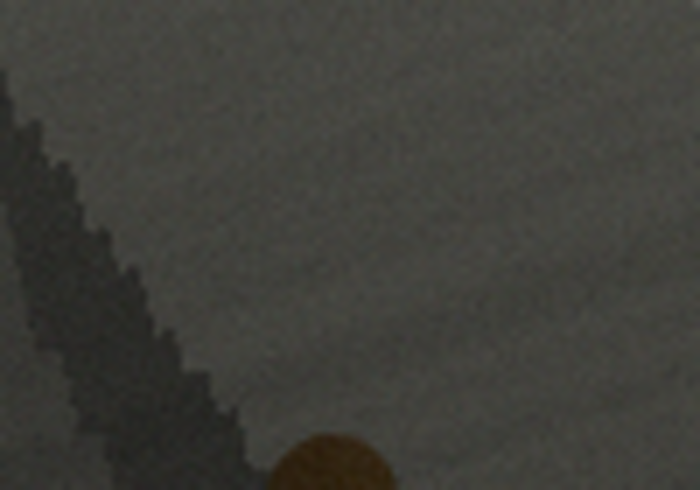

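```bash
python3 -c "
from mv import *
c=cam('wrist'); o=ctrl.get_obs(); M=Ro.from_euler('xyz',o['eef_rot']).as_matrix(); p=np.array(o['ee_pos'])
f=lambda x,y,z:(M.T@(plane(c,250+x/2.4,70+y/2.4,z)-p)*1000).round(1)
print('flat',f(163,256,.136),'rim low at z=.1335',f(163,282,.1335),'rim L/R',f(135,258,.1335),f(190.5,258,.1335))
zt=p[2]+.0125; print(zt)
for q in ((49,445),(270,445),(160,551)): print('ring',f(*q,zt))
go(.5275,.2526,.2)
save(c,'w9.png',(290,140,350,200),10)
"
```

```text
flat [-11.3   1.2 -43.3] rim low at z=.1335 [ -8.8   1.2 -37.2] rim L/R [ -8.8  -4.7 -42.4] [ -8.8   7.  -42.4]
0.13727110418859592
ring [-12.5 -23.7  -1.1]
ring [-12.5  24.9  -1.2]
ring [-12.5   0.7  25.4]
t 7.7 pos [0.5714 0.243  0.1248] xaxis [ 0.002  0.001 -1.   ] yaxis [0.192 0.981 0.001] jaw 78.9 grip 0.0486 F [ 0.42  0.2  -1.5 ] q6 -1.03
world d mm [-43.9   9.6  75.2]
tool shift mm [-75.3   1.  -44.8]
```

View pics/w9.png

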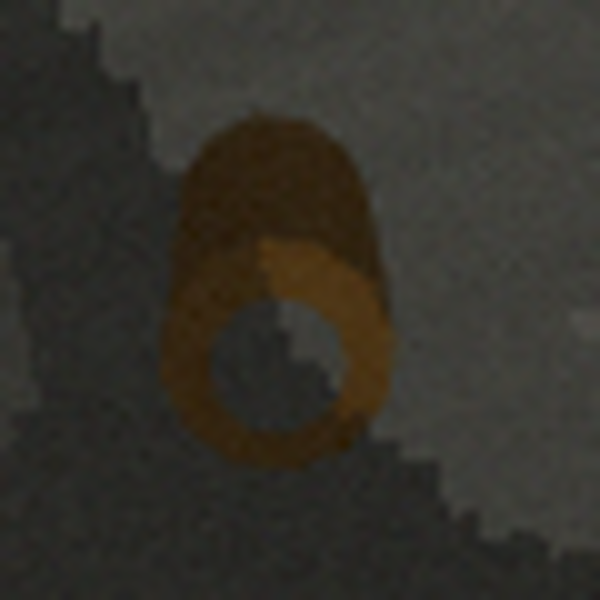

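>>> play_rows([
  [[-15,0,0,0,0,0,44],[-15,0,0,0,0,0,44],[0,0,0,0,0,0,44],[0,0.6,-15,0,0,0,44],[0,0,-20,0,0,0,44],[0,0,-8.7,0,0,0,44],[0,0,0,0,0,0,44],[0,0,0,0,0,0,44],[0,0,0,0,0,0,44]],
])

```text
time_s: 8.6
ee_pos: [0.5288, 0.2516, 0.1535]
eef_rot: [0.207, 1.571, 0.013]
force: [-1.1, 0.7, -1.2]
grip_width: 0.0487
```

```bash
python3 -c "
from mv import *
go(.5275,.2526,.154)
c=cam('wrist'); save(c,'w10.png',(250,190,390,320),4);
s=cam('scene'); save(s,'s10.png',(340,100,500,240),5); 
"
```

```text
t 8.6 pos [0.5288 0.2516 0.1535] xaxis [ 0.  0. -1.] yaxis [0.193 0.981 0.   ] jaw 78.9 grip 0.0487 F [-1.1   0.7  -1.15] q6 -1.0
world d mm [-1.3  1.   0.5]
tool shift mm [-0.5  0.7 -1.5]
```

View pics/w10.png

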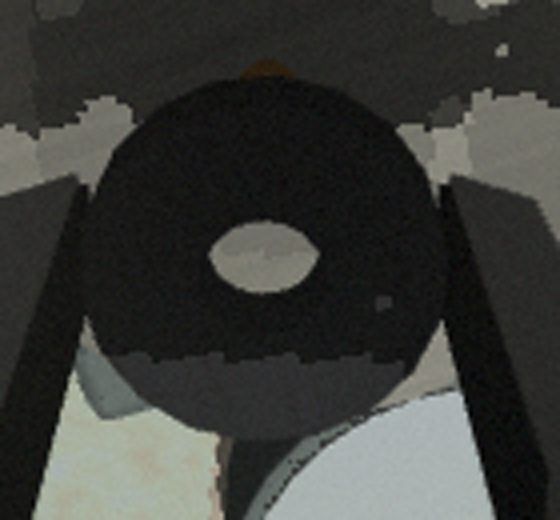

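View pics/s10.png

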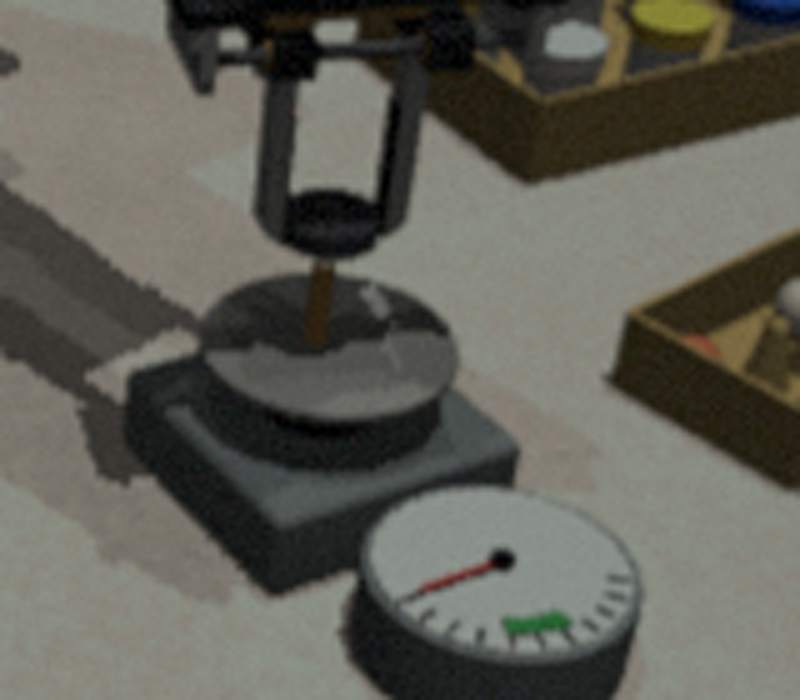

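>>> play_rows([
  [[6,0.4,-0.2,0,0,0,44],[6,0,0,0,0,0,44],[3,0,0,0,0,0,44],[1.5,0,0,0,0,0,44],[1.5,0,0,0,0,0,44],[1.5,0,0,0,0,0,44],[1.5,0,0,0,0,0,44],[1,0,0,0,0,0,44],[0,0,0,0,0,0,44],[0,0,0,0,0,0,44]],
])

```text
time_s: 9.7
ee_pos: [0.5281, 0.2522, 0.1315]
eef_rot: [0.337, 1.571, 0.143]
force: [-0.2, -0.2, -1.4]
grip_width: 0.049
```

```bash
python3 -c "
from mv import *
go(.5286,.252,.11)
c=cam('wrist'); save(c,'w11.png',(250,190,390,320),4);
s=cam('scene'); save(s,'s11.png',(340,100,500,240),5); 
"
```

```text
t 9.7 pos [0.5281 0.2522 0.1315] xaxis [ 0.  0. -1.] yaxis [0.193 0.981 0.   ] jaw 78.9 grip 0.049 F [-0.17 -0.16 -1.43] q6 -0.99
world d mm [  0.5  -0.2 -21.5]
tool shift mm [21.5 -0.1  0.5]
```

View pics/w11.png

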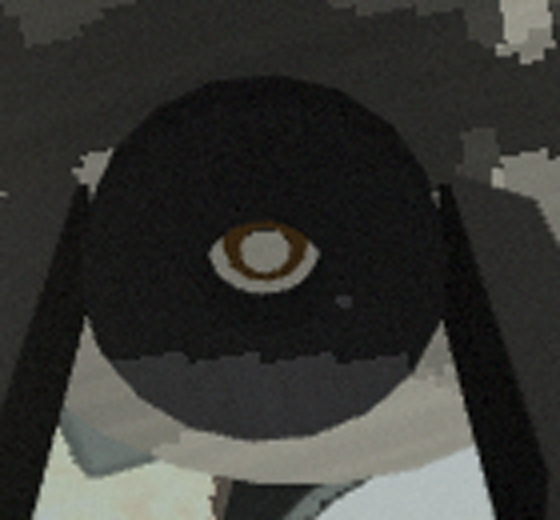

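View pics/s11.png

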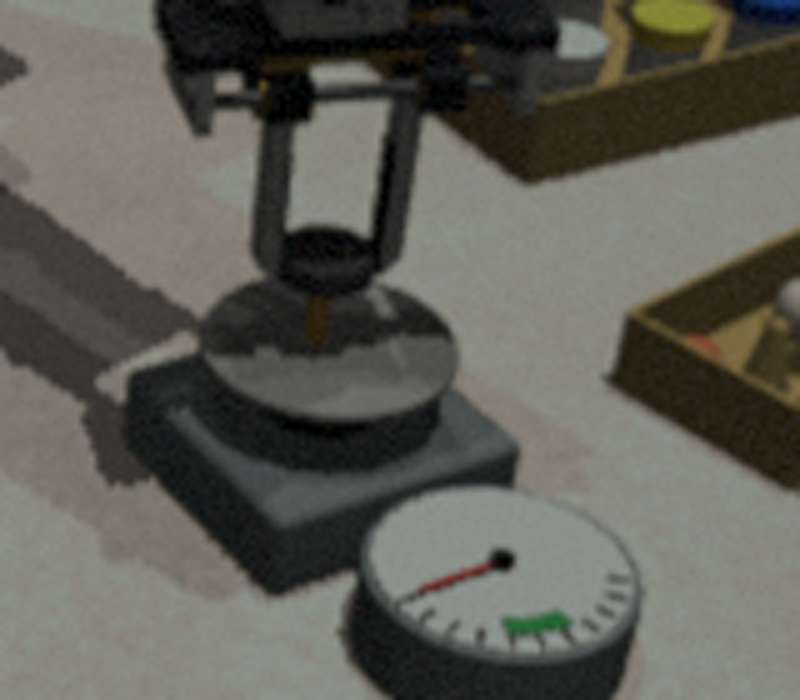

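Spindle top is inside the hole, centred (264,252 in the crop) and the pointer is at rest. Lowering further.

>>> play_rows([
  [[3,0,0,0,0,0,44],[4,0,0.2,0,0,0,44],[4,0,0,0,0,0,44],[4,0,0,0,0,0,44],[4,0,0,0,0,0,44],[4,0,0,0,0,0,44],[4,0,0,0,0,0,44],[4,0,0,0,0,0,44],[3,0,0,0,0,0,44],[0,0,0,0,0,0,44]],
])

```text
time_s: 10.8
ee_pos: [0.5281, 0.2521, 0.097]
eef_rot: [-2.565, 1.57, -2.759]
force: [-0.7, -0.6, -2.0]
grip_width: 0.0489
```

```bash
python3 -c "
from mv import *
go(.5286,.252,.0875)
c=cam('wrist'); save(c,'w12.png',(250,190,390,320),4);
s=cam('scene'); save(s,'s12.png',(340,100,500,240),5); 
"
```

```text
t 10.8 pos [0.5281 0.2521 0.097 ] xaxis [-0.001 -0.    -1.   ] yaxis [ 0.193  0.981 -0.   ] jaw 78.9 grip 0.0489 F [-0.67 -0.64 -1.99] q6 -0.99
world d mm [ 0.5 -0.1 -9.5]
tool shift mm [9.5 0.  0.5]
```

View pics/w12.png

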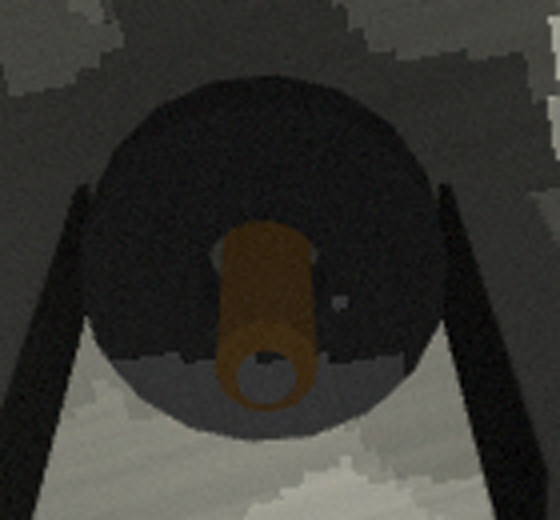

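View pics/s12.png

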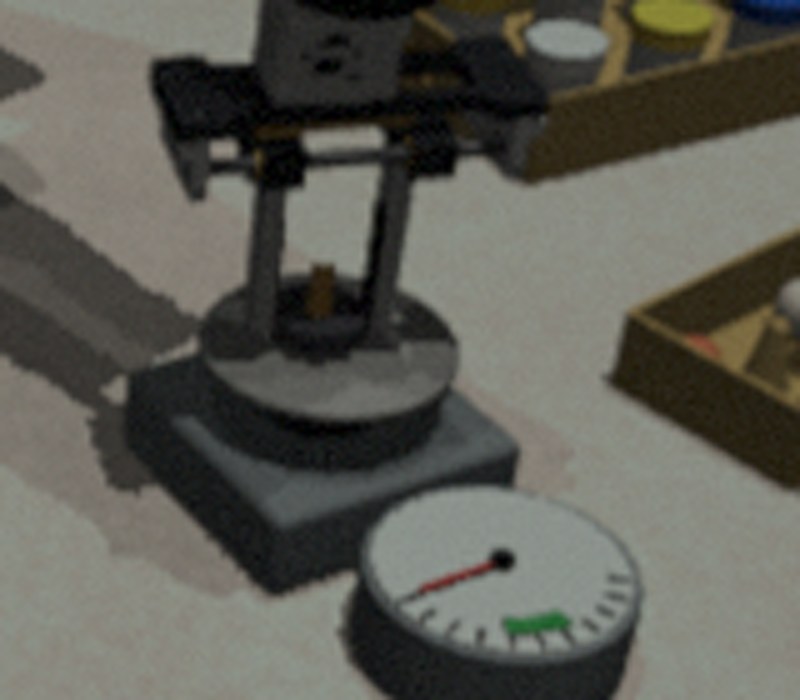

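>>> play_rows([
  [[3,0,0,0,0,0,44],[3,0,0,0,0,0,44],[2,0,0,0,0,0,44],[0,0,0,0,0,0,44],[0,0,0,0,0,0,54],[0,0,0,0,0,0,64],[-1,0,0,0,0,0,64],[-4,0,0,0,0,0,66],[-10,0,0,0,0,0,66],[-20,0,0,0,0,0,66]],
])

```text
time_s: 11.9
ee_pos: [0.5278, 0.252, 0.1245]
eef_rot: [-2.56, 1.569, -2.754]
force: [-0.2, 0.4, 1.0]
grip_width: 0.066
```

>>> play_rows([
  [[-30,0,0,0,0,0,66],[-35,0,0,0,0,0,66],[0,-10,3,0,0,0,66],[0,-30,6,0,0,0,66],[0,-40,8,0,0,0,66]],
])

```text
time_s: 12.4
ee_pos: [0.5292, 0.1701, 0.1897]
eef_rot: [0.565, 1.57, 0.373]
force: [1.1, -1.3, -0.4]
grip_width: 0.0661
```

```bash
python3 -c "
from mv import *
go(.6072,-.2164,.1)
c=cam('top'); save(c,'t13.png',(170,130,270,280),4);
s=cam('scene'); save(s,'s13.png',(340,120,500,260),5); 
"
```

```text
t 12.4 pos [0.5292 0.1701 0.1897] xaxis [ 0.  0. -1.] yaxis [0.191 0.982 0.   ] jaw 79.0 grip 0.0661 F [ 1.1 -1.3 -0.4] q6 -1.13
world d mm [  78.  -386.5  -89.7]
tool shift mm [  89.6 -364.6  150.2]
```

View pics/t13.png

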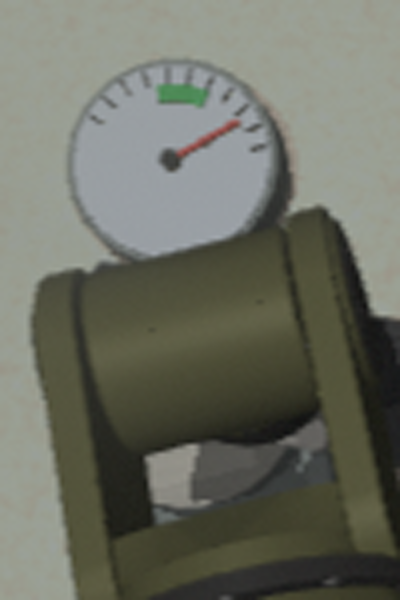

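View pics/s13.png

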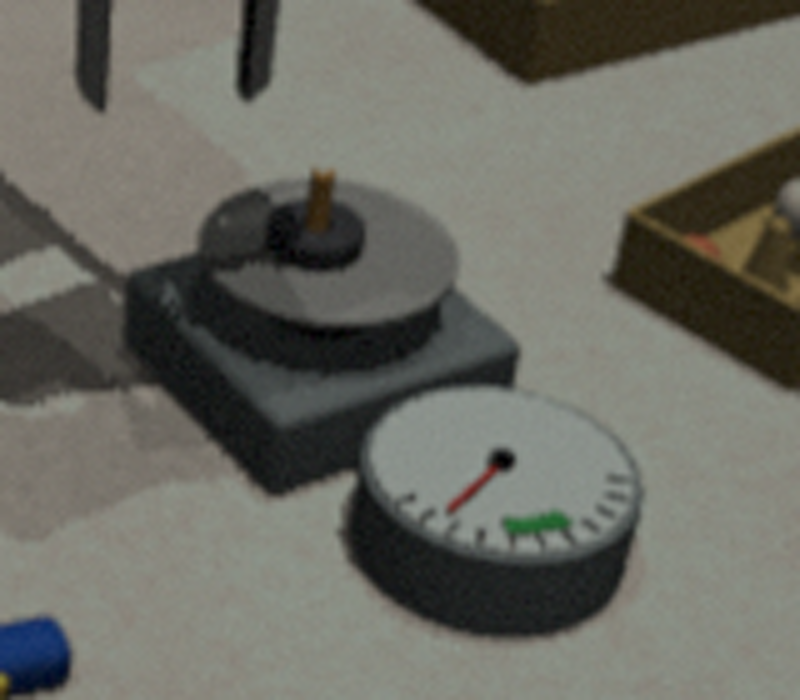

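The pointer reads about 0.375 rad (≈150 g), and ring 1 lies flat and threaded. Next I take the ring at (0.608,-0.2165).

>>> play_rows([
  [[0,-35,14,0,0,0,66],[0,-40,16.5,0,0,0,66],[0,-40,16.5,0,0,0,66],[5,-40,16.5,0,0,0,66],[15,-40,16.5,0,0,0,66],[20,-40,16.5,0,0,0,66],[20,-40,16.5,0,0,0,66],[20,-40,16.5,0,0,0,66],[10,-32,14,0,0,0,66],[0,-17.6,7,0,0,0,66]],
])

```text
time_s: 13.5
ee_pos: [0.6064, -0.2185, 0.0974]
eef_rot: [2.972, 1.568, 2.776]
force: [-0.6, 0.6, -0.1]
grip_width: 0.0662
```

>>> play_rows([
  [[15,0,0,0,0,0,66],[20,0,0,0,0,0,66],[10,0,0,0,0,0,66],[0,0,0,0,0,0,66]],
])

```text
time_s: 13.9
ee_pos: [0.6063, -0.2151, 0.0527]
eef_rot: [2.92, 1.568, 2.727]
force: [-0.3, 0.6, 0.3]
grip_width: 0.0664
```

```bash
python3 -c "
from mv import *
c=cam('wrist'); save(c,'w14.png'); print(proj(c,[[.608,-.2165,.018]]))
go(.608,-.2165,.0055,79)"
```

```text
[[313.71303946 228.91380495]]
t 13.95 pos [ 0.6069 -0.2154  0.0541] xaxis [-0.001  0.    -1.   ] yaxis [0.192 0.981 0.   ] jaw 78.9 grip 0.066 F [ 0.58 -0.69  0.72] q6 -1.78
world d mm [  1.1  -1.1 -48.6]
tool shift mm [48.6 -0.8  1.3]
turn about tool x:  -0.001 shift in axes after turn [48.6 -0.8  1.3]
```

View pics/w14.png

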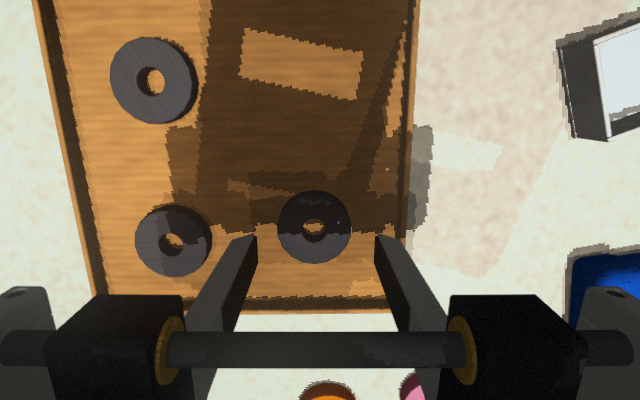

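Ring seen at (314,228), predicted (313.7,228.9). Grasping.

>>> play_rows([
  [[15,-0.8,1.3,0,0,0,66],[18,0,0,0,0,0,66],[10,0,0,0,0,0,66],[4.5,0,0,0,0,0,66],[0,0,0,0,0,0,66],[0,0,0,0,0,0,44],[0,0,0,0,0,0,44],[0,0,0,0,0,0,44],[0,0,0,0,0,0,44],[0,0,0,0,0,0,44]],
])

```text
time_s: 14.95
ee_pos: [0.6085, -0.2175, 0.0076]
eef_rot: [-0.158, 1.57, -0.352]
force: [-1.0, 0.8, 5.8]
grip_width: 0.0497
```

```bash
python3 -c "
from mv import *
c=cam('wrist'); save(c,'w15.png',(240,180,400,320),4)
go(.608,-.2165,.0055,79)
go(.5281,.2521,.2,79)"
```

```text
t 15.0 pos [ 0.6085 -0.2175  0.0077] xaxis [ 0.001 -0.    -1.   ] yaxis [ 0.193  0.981 -0.   ] jaw 78.9 grip 0.0495 F [-0.64  0.03  6.7 ] q6 -1.78
world d mm [-0.5  1.  -2.2]
tool shift mm [ 2.2  0.9 -0.7]
turn about tool x:  -0.002 shift in axes after turn [ 2.2  0.9 -0.7]
t 15.0 pos [ 0.6085 -0.2175  0.0077] xaxis [ 0.001 -0.    -1.   ] yaxis [ 0.193  0.981 -0.   ] jaw 78.9 grip 0.0495 F [-0.64  0.03  6.7 ] q6 -1.78
world d mm [-80.4 469.6 192.3]
tool shift mm [-192.6  445.3 -169.1]
turn about tool x:  -0.002 shift in axes after turn [-192.6  445.6 -168.3]
```

View pics/w15.png

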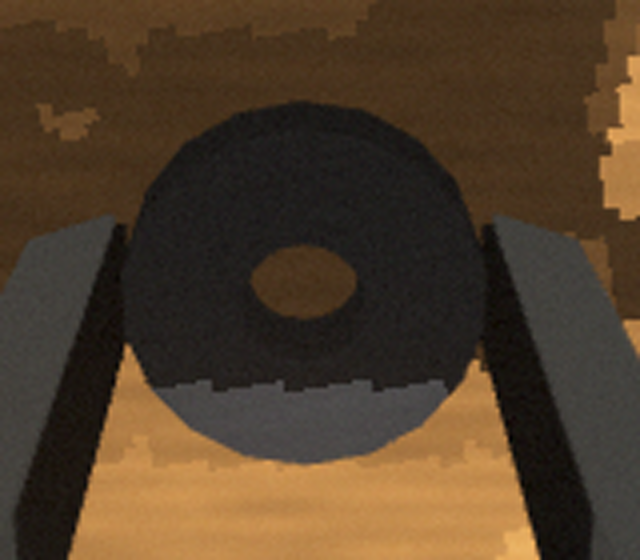

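```bash
python3 -c "
from mv import *
c=cam('wrist'); o=ctrl.get_obs(); M=Ro.from_euler('xyz',o['eef_rot']).as_matrix(); p=np.array(o['ee_pos'])
for dz in (.0103,.0125):
  zt=p[2]+dz
  for q in ((123,285),(486,285),(304,463)): print((M.T@(plane(c,240+q[0]/4,180+q[1]/4,zt)-p)*1000).round(1))
"
```

```text
[-10.3 -23.8  -2.5]
[-10.3  24.5  -2.5]
[-10.3   0.3  24.4]
[-12.5 -23.5  -3.5]
[-12.5  24.2  -3.5]
[-12.5   0.3  23.1]
```

>>> play_rows([
  [[-15,0,0,0,0,0,44],[-30,0,0,0,0,0,44],[-40,0,0,0,0,0,44],[-40,0,0,0,0,0,44],[-40,10,-4,0,0,0,44],[-20,30,-11,0,0,0,44],[-7,40,-15,0,0,0,44],[0,40,-15,0,0,0,44],[0,40,-15,0,0,0,44],[0,40,-15,0,0,0,44]],
])

```text
time_s: 16.05
ee_pos: [0.5722, -0.0052, 0.1997]
eef_rot: [-0.183, 1.571, -0.377]
force: [1.2, 0.2, -1.7]
grip_width: 0.0494
```

>>> play_rows([
  [[0,40,-15,0,0,0,44],[0,40,-15,0,0,0,44],[0,40,-10,0,0,0,44],[0,40,-5,0,0,0,44],[0,40,0,0,0,0,44],[0,30,0,0,0,0,44],[10,15,0,0,0,0,44],[20,0,0,0,0,0,44],[15,0,0,0,0,0,44],[0,0,0,0,0,0,44]],
])

```text
time_s: 17.05
ee_pos: [0.575, 0.2412, 0.1513]
eef_rot: [-2.582, 1.566, -2.777]
force: [-0.3, -0.2, -2.1]
grip_width: 0.0495
```

```bash
python3 -c "
from mv import *
c=cam('wrist'); save(c,'w16.png',(240,70,400,320),2.4)
go(.5281,.2521,.15,79)"
```

```text
t 17.1 pos [0.5757 0.2414 0.1531] xaxis [-0.002 -0.001 -1.   ] yaxis [ 0.193  0.981 -0.001] jaw 78.8 grip 0.0496 F [-0.04  0.26 -2.19] q6 -1.04
world d mm [-47.6  10.7  -3.1]
tool shift mm [  3.2   1.3 -48.8]
turn about tool x:  -0.003 shift in axes after turn [  3.2   1.4 -48.8]
```

View pics/w16.png

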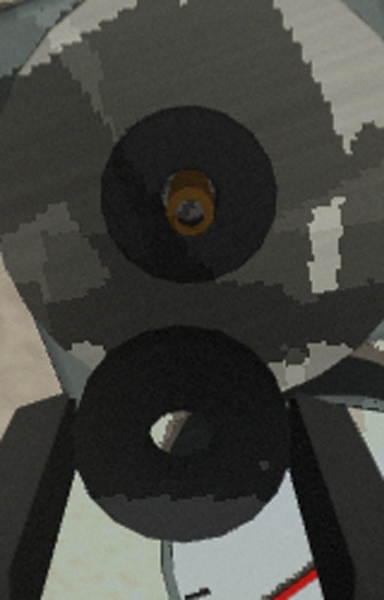

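```bash
python3 -c "
from mv import *
c=cam('wrist'); o=ctrl.get_obs(); M=Ro.from_euler('xyz',o['eef_rot']).as_matrix(); p=np.array(o['ee_pos'])
f=lambda x,y,z:(M.T@(plane(c,240+x/2.4,70+y/2.4,z)-p)*1000).round(1)
print('flat',f(189.5,208,.1323))
zt=p[2]+.0103
for q in ((74,430),(289,430),(181,541)): print('ring',f(*q,zt))
print(p,M[:,0])
"
```

```text
flat [ 21.9   1.7 -48.6]
ring [-10.3 -23.9  -4.6]
ring [-10.3  23.4  -4.6]
ring [-10.3  -0.3  23.1]
[0.57618792 0.241675   0.15423951] [-1.93439893e-04 -1.27753836e-04 -9.99999973e-01]
```

>>> play_rows([
  [[0,0,0,0,0,0,44],[0,0,0,0,0,0,44]],
])

```text
time_s: 17.35
ee_pos: [0.5764, 0.2422, 0.1549]
eef_rot: [0.514, 1.569, 0.32]
force: [-1.1, -0.2, -2.2]
grip_width: 0.0494
```

```bash
python3 -c "
from mv import *
o=ctrl.get_obs();c=cam('wrist'); save(c,'w17.png',(240,70,400,320),2.4); s=cam('scene'); save(s,'s17.png',(340,90,500,230),5)
go(.5281,.2521,.15,79)"
```

```text
t 17.45 pos [0.5763 0.2423 0.1546] xaxis [ 0.001  0.    -1.   ] yaxis [0.193 0.981 0.   ] jaw 78.9 grip 0.0498 F [-0.24  0.29 -1.82] q6 -1.04
world d mm [-48.2   9.8  -4.6]
tool shift mm [  4.5   0.3 -49.2]
turn about tool x:  -0.002 shift in axes after turn [  4.5   0.4 -49.2]
```

View pics/w17.png

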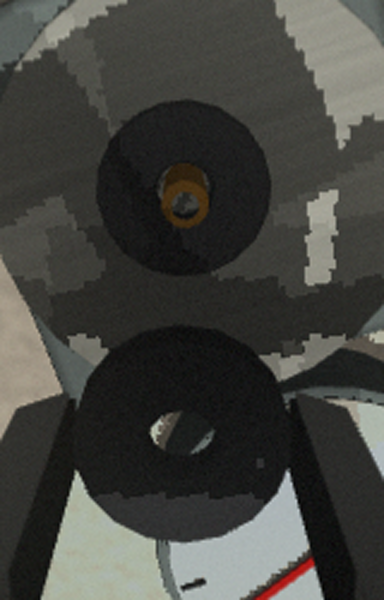

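View pics/s17.png

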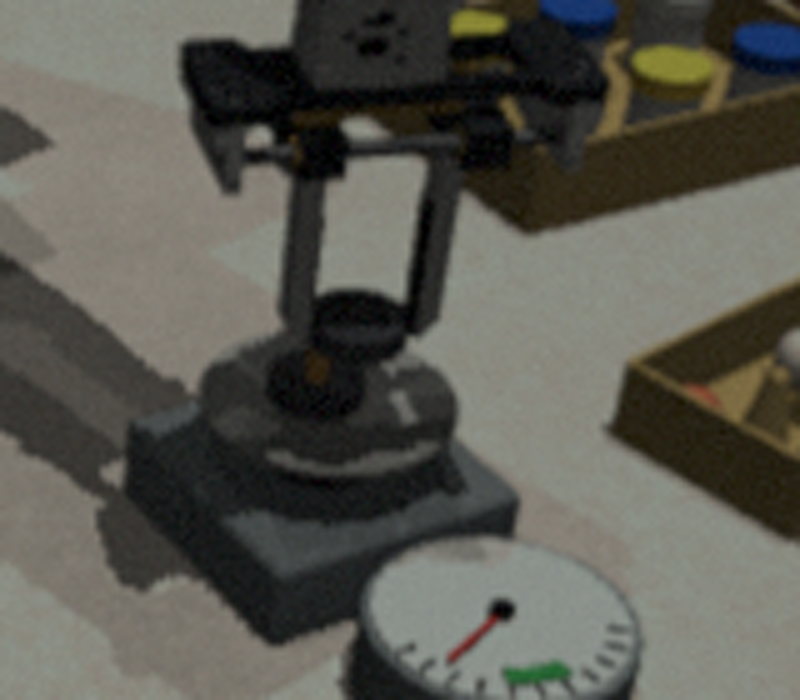

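>>> play_rows([
  [[0,0.5,-10,0,0,0,44],[0,0,-15,0,0,0,44],[0,0,-15,0,0,0,44],[4,0,-8.6,0,0,0,44],[6,0,0,0,0,0,44],[3,0,0,0,0,0,44],[1,0,0,0,0,0,44],[0,0,0,0,0,0,44],[0,0,0,0,0,0,44]],
])

```text
time_s: 18.35
ee_pos: [0.5288, 0.2521, 0.1399]
eef_rot: [0.634, 1.571, 0.44]
force: [-0.5, 0.2, -3.1]
grip_width: 0.0494
```

```bash
python3 -c "
from mv import *
c=cam('wrist'); save(c,'w18.png',(250,190,390,320),4)
go(.5287,.2522,.12,79)"
```

```text
t 18.4 pos [0.5287 0.2522 0.14  ] xaxis [ 0.  0. -1.] yaxis [0.193 0.981 0.   ] jaw 78.9 grip 0.0499 F [-0.96  0.22 -2.25] q6 -0.99
world d mm [ -0.   0. -20.]
tool shift mm [20.  0. -0.]
turn about tool x:  -0.002 shift in axes after turn [20.  0. -0.]
```

View pics/w18.png

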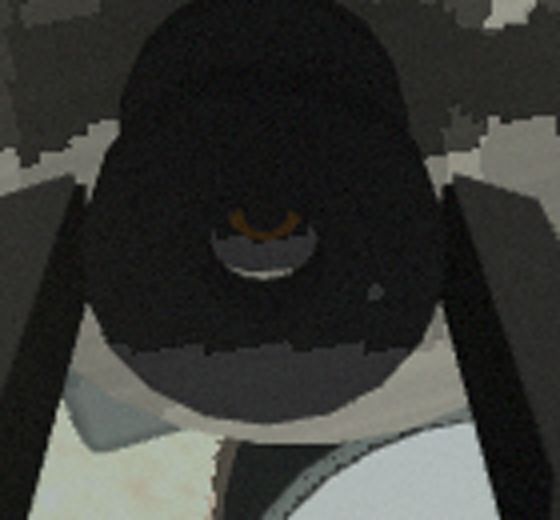

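>>> play_rows([
  [[2,0,0,0,0,0,44],[1.5,0,0,0,0,0,44],[1.5,0,0,0,0,0,44],[1.5,0,0,0,0,0,44],[1.5,0,0,0,0,0,44],[1,0,0,0,0,0,44],[0,0,0,0,0,0,44]],
])

```text
time_s: 19.1
ee_pos: [0.5284, 0.2522, 0.1308]
eef_rot: [-2.429, 1.571, -2.623]
force: [-0.3, 1.1, -2.0]
grip_width: 0.0497
```

```bash
python3 -c "
from mv import *
c=cam('wrist'); save(c,'w19.png',(250,190,390,320),4); s=cam('scene'); save(s,'s19.png',(340,90,500,230),4)
go(.5287,.2522,.12,79)"
```

```text
t 19.2 pos [0.5285 0.2522 0.131 ] xaxis [ 0.  0. -1.] yaxis [0.193 0.981 0.   ] jaw 78.9 grip 0.0498 F [ 0.42  0.13 -2.22] q6 -0.99
world d mm [  0.2  -0.  -11. ]
tool shift mm [11.   0.   0.2]
turn about tool x:  -0.002 shift in axes after turn [11.   0.   0.2]
```

View pics/w19.png

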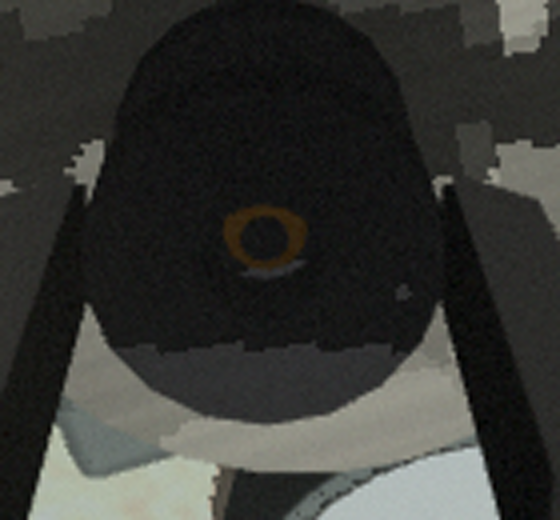

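View pics/s19.png

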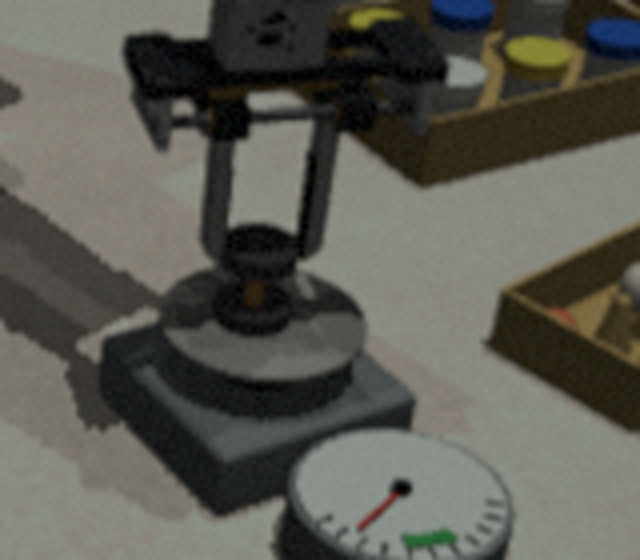

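>>> play_rows([
  [[3,0,0.1,0,0,0,44],[4,0,0,0,0,0,44],[4,0,0,0,0,0,44],[4,0,0,0,0,0,44],[4,0,0,0,0,0,44],[3,0,0,0,0,0,44],[3,0,0,0,0,0,44],[3,0,0,0,0,0,44],[2,0,0,0,0,0,44],[0,0,0,0,0,0,44]],
])

```text
time_s: 20.2
ee_pos: [0.5286, 0.2522, 0.1008]
eef_rot: [-2.601, 1.571, -2.795]
force: [-0.4, -0.9, -1.1]
grip_width: 0.0497
```

```bash
python3 -c "
from mv import *
s=cam('scene'); save(s,'s20.png',(340,90,500,230),4)
go(.5287,.2522,.0995,79)"
```

```text
t 20.25 pos [0.5286 0.2522 0.101 ] xaxis [-0. -0. -1.] yaxis [ 0.193  0.981 -0.   ] jaw 78.9 grip 0.0499 F [-0.38 -0.74 -1.14] q6 -0.99
world d mm [ 0.1 -0.  -1.5]
tool shift mm [1.5 0.  0.1]
turn about tool x:  -0.002 shift in axes after turn [1.5 0.  0.1]
```

View pics/s20.png

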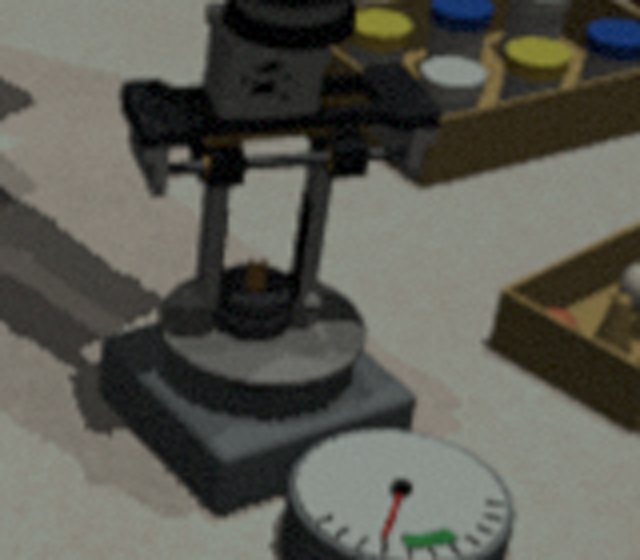

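Ring 2 is in contact and the pointer shows the load moving over (~300 g). Releasing gently.

>>> play_rows([
  [[1,0,0,0,0,0,44],[0,0,0,0,0,0,44],[0,0,0,0,0,0,54],[0,0,0,0,0,0,64],[-1,0,0,0,0,0,64],[-4,0,0,0,0,0,66],[-10,0,0,0,0,0,66],[-20,0,0,0,0,0,66],[-30,0,0,0,0,0,66],[-30,0,0,0,0,0,66]],
])

```text
time_s: 21.25
ee_pos: [0.5284, 0.2522, 0.1968]
eef_rot: [0.692, 1.571, 0.498]
force: [1.5, 0.2, 0.9]
grip_width: 0.0665
```

>>> play_rows([
  [[0,-10,3,0,0,0,66],[0,-30,-6,0,0,0,66],[0,-40,-8,0,0,0,66]],
])

```text
time_s: 21.55
ee_pos: [0.5019, 0.1753, 0.1947]
eef_rot: [-2.795, 1.571, -2.987]
force: [0.8, -0.4, 0.8]
grip_width: 0.066
```

```bash
cat > ptr.py <<'E'
from mv import *
def pointer(c):
    im=c['img'].astype(int); x0,y0,x1,y1=185,140,245,205
    a=im[y0:y1,x0:x1]; m=(a[...,0]>a[...,1]+35)&(a[...,0]>a[...,2]+35)
    v,u=np.nonzero(m); w=np.array([plane(c,uu+x0,vv+y0,.05)[:2] for uu,vv in zip(u,v)])
    hub=plane(c,170+172/4,130+159/4,.05)[:2]
    d=w.mean(0)-hub; return len(u),np.arctan2(d[1],d[0])
if __name__=='__main__':
    go(.4962,-.2931,.1)
    c=cam('top'); save(c,'t21.png',(170,130,270,280),4); print(pointer(c))
    s=cam('scene'); save(s,'s21.png',(340,120,500,260),4)
E
python3 ptr.py
```

```text
t 21.55 pos [0.5019 0.1753 0.1947] xaxis [-0. -0. -1.] yaxis [ 0.191  0.982 -0.   ] jaw 79.0 grip 0.066 F [ 0.83 -0.36  0.82] q6 -1.11
world d mm [  -5.7 -468.4  -94.7]
tool shift mm [  94.7 -460.9   84. ]
(23, np.float64(-0.4228723540733817))
```

View pics/t21.png

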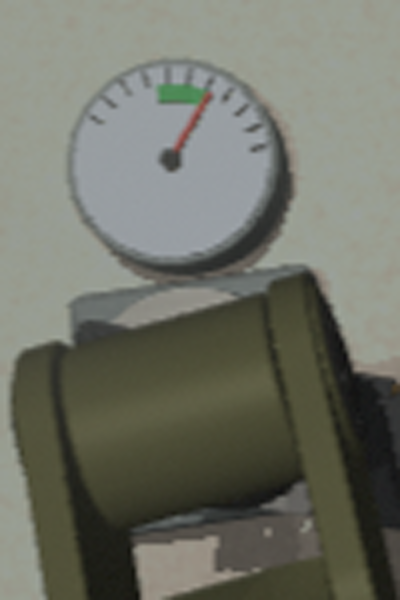

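View pics/s21.png

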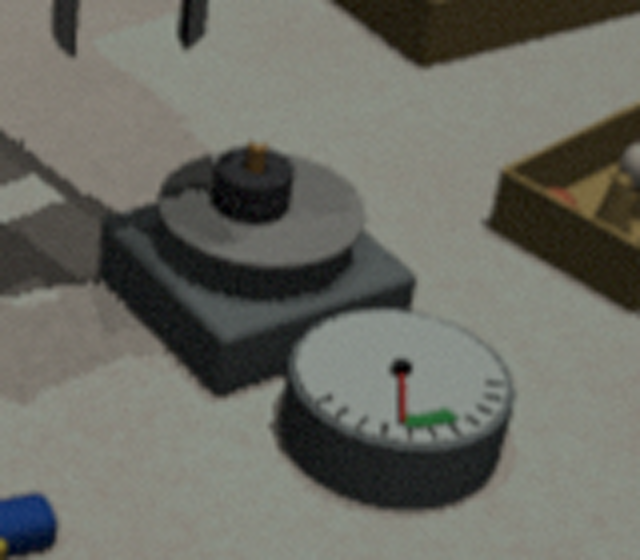

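The pointer sits right at the lower edge of the band, so I need a sharp reading. I'll put the wrist camera over the dial.

>>> play_rows([
  [[0,10,12,0,0,0,66],[0,28,33,0,0,0,66],[0,28,33,0,0,0,66],[0,28,33,0,0,0,66],[15,25,28,0,0,0,66],[25,10,12,0,0,0,66],[25,0,0,0,0,0,66],[15,0,0,0,0,0,66],[0,0,0,0,0,0,66],[0,0,0,0,0,0,66]],
])

```text
time_s: 22.65
ee_pos: [0.6756, 0.2734, 0.1163]
eef_rot: [0.523, 1.57, 0.329]
force: [-1.0, -0.3, 1.3]
grip_width: 0.0657
```

```bash
python3 -c "
from ptr import *
go(.68,.277,.1)
c=cam('wrist'); save(c,'w22.png',(200,120,440,300),3.3); np.save('w22.npy',c['img'])
"
```

```text
t 22.65 pos [0.6756 0.2734 0.1163] xaxis [ 0.001  0.    -1.   ] yaxis [0.193 0.981 0.001] jaw 78.9 grip 0.0657 F [-1.05 -0.28  1.33] q6 -1.04
world d mm [  4.4   3.6 -16.3]
tool shift mm [16.3  4.4  3.6]
```

View pics/w22.png

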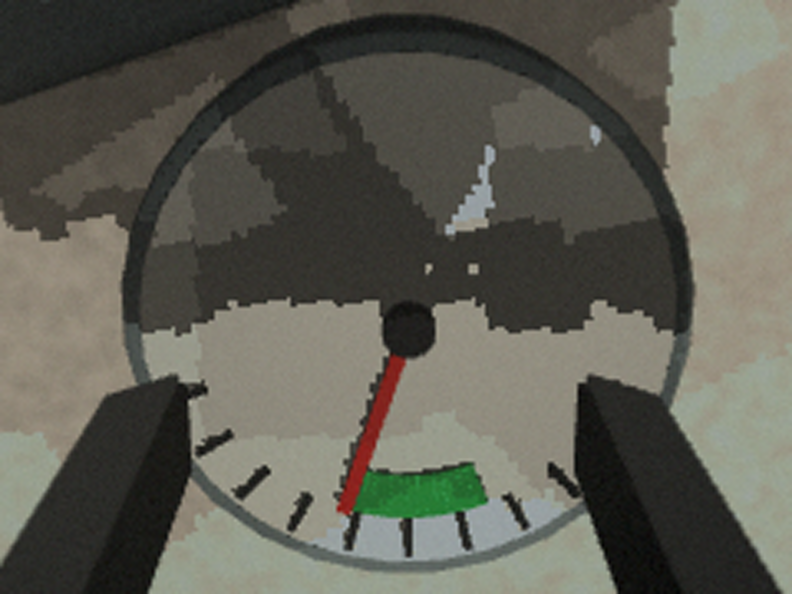

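```bash
cat > dial.py <<'E'
from ptr import *
def meas(c,bx=(200,120,440,300),hint=None):
    im=c['img'].astype(int); x0,y0,x1,y1=bx
    a=im[y0:y1,x0:x1]; P=lambda m,z:np.array([plane(c,u+x0,v+y0,z)[:2] for v,u in zip(*np.nonzero(m))])
    red=(a[...,0]>a[...,1]*1.8)&(a[...,0]>80)
    grn=(a[...,1]>a[...,0]*1.6)&(a[...,1]>60)
    g=a.max(2); dark=((g<70)).astype(np.uint8)
    n,l,st,ce=cv2.connectedComponentsWithStats(dark)
    res={}
    ticks=[]
    for i in range(1,n):
        if 10<st[i,4]<60 and ce[i][1]>110-0:
            T=P(l==i,.05); ticks.append(T.mean(0)); 
    ticks=np.array(ticks)
    # circle fit
    A=np.c_[2*ticks,np.ones(len(ticks))]; s=np.linalg.lstsq(A,(ticks**2).sum(1),rcond=None)[0]; ctr=s[:2]
    r=np.sqrt(s[2]+ctr@ctr); ang=np.arctan2(*(ticks-ctr).T[::-1])
    o=np.argsort(ang)
    print('ctr',ctr.round(4),'r',r.round(4),'tick ang',ang[o].round(3),'resid',(np.linalg.norm(ticks-ctr,axis=1)-r)[o].round(4))
    for z in (.05,.053):
        R=P(red,z); m=R.mean(0); U=np.linalg.svd(R-m)[2][0]; 
        U=U*np.sign(U@(m-ctr)); print('ptr z',z,len(R),'dir',np.arctan2(U[1],U[0]).round(3),'from ctr',np.arctan2(*(m-ctr)[::-1]).round(3), 'perp off mm',(1000*(U[0]*(ctr-m)[1]-U[1]*(ctr-m)[0])).round(2))
    G=P(grn,.05); ga=np.arctan2(*(G-ctr).T[::-1]); print('green',np.percentile(ga,[0,1,50,99,100]).round(3))
if __name__=='__main__':
    c=cam('wrist'); meas(c)
E
python3 dial.py
```

```text
ctr [0.7146 0.2623] r 0.0261 tick ang [-1.916 -1.603 -1.116 -0.401  0.28   0.733  1.047  1.29   2.862] resid [ 0.0106  0.0014 -0.0058 -0.0083 -0.0048  0.0027  0.0116 -0.0098 -0.0078]
ptr z 0.05 233 dir 2.63 from ctr 2.839 perp off mm -1.59
ptr z 0.053 233 dir 2.63 from ctr 2.852 perp off mm -1.99
green [-0.462 -0.396  0.817  1.324  1.362]
```

```bash
cat > dial2.py <<'E'
from ptr import *
def run(c,tk,bx=(200,120),sc=3.3,x1=440,y1=300):
    f=lambda x,y,z=.05: plane(c,(x+.5)/sc-.5+bx[0],(y+.5)/sc-.5+bx[1],z)[:2]
    ticks=np.array([f(*t) for t in tk])
    A=np.c_[2*ticks,np.ones(len(ticks))]; s=np.linalg.lstsq(A,(ticks**2).sum(1),rcond=None)[0]; ctr=s[:2]; r=np.sqrt(s[2]+ctr@ctr)
    ang=np.unwrap(np.arctan2(*(ticks-ctr).T[::-1])); k=np.arange(len(tk))
    b=np.polyfit(k,ang,1); print('ctr',ctr.round(4),'r',r.round(4),'slope',b,'res',(ang-np.polyval(b,k)).round(3))
    im=c['img'].astype(int)[bx[1]:y1,bx[0]:x1]; red=(im[...,0]>im[...,1]*1.8)&(im[...,0]>70)
    n,l,st,_=cv2.connectedComponentsWithStats(red.astype(np.uint8)); red=l==1+np.argmax(st[1:,4])
    R=np.array([plane(c,u+bx[0],v+bx[1],.05)[:2] for v,u in zip(*np.nonzero(red))]); m=R.mean(0); U=np.linalg.svd(R-m)[2][0]; U*=np.sign(U@(m-ctr))
    a1=np.arctan2(U[1],U[0]); a2=np.arctan2(*(m-ctr)[::-1])
    h=f(409,328); a3=np.arctan2(*(m-h)[::-1])
    print('hub',h.round(4)); 
    for a in (a1,a2,a3): print('k',(a-b[1])/b[0],'rad from tick0', a-b[1])
E
python3 -c "
from dial2 import *
c=cam('wrist')
run(c,[(195,390),(215,442),(252,482),(300,511),(351,532),(408,538),(463,531),(516,511),(564,481)])
save(c,'w23.png',(290,245,360,295),10)
"
```

```text
ctr [0.6856 0.278 ] r 0.052 slope [ 0.26267466 -1.50400214] res [ 0.002  0.004 -0.003 -0.002 -0.004  0.001 -0.002  0.001  0.003]
hub [0.6837 0.2784]
k 3.7756493945927283 rad from tick0 0.9917674301741842
k 3.6166439080195265 rad from tick0 0.9500007176642399
k 3.707923616629449 rad from tick0 0.9739775843099513
```

View pics/w23.png

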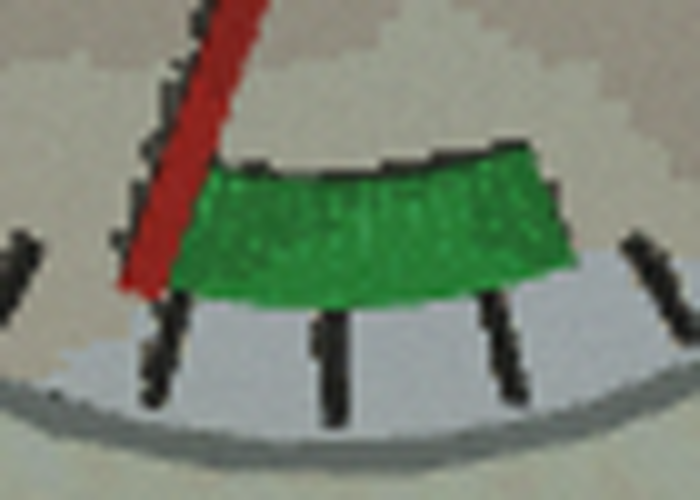

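The reading is within a few grams of the edge (380 g). The band's left end lies under the pointer, so I'll turn the tool half round to put the wrist camera straight over the dial.

>>> play_rows([
  [[-25,1,-20,0,0,0,66],[-25,1,-30,0,0,0,66],[0,0,-28,0,0,0,66],[0,0,0,0.149,0,0,66],[0,0,0,0.149,0,0,66],[0,0,0,0.149,0,0,66],[0,0,0,0.149,0,0,66],[0,0,0,0.149,0,0,66],[0,0,0,0.149,0,0,66],[0,0,0,0.149,0,0,66]],
])

```text
time_s: 23.8
ee_pos: [0.5995, 0.2904, 0.1663]
eef_rot: [1.631, 1.569, 0.388]
force: [0.5, 0.1, -0.8]
grip_width: 0.0657
```

>>> play_rows([
  [[0,0,0,0.149,0,0,66],[0,0,0,0.149,0,0,66],[0,0,0,0.149,0,0,66],[0,0,0,0.149,0,0,66],[0,0,0,0.149,0,0,66],[0,0,0,0.149,0,0,66],[0,0,0,0.149,0,0,66],[0,0,0,0.149,0,0,66],[0,0,0,0.149,0,0,66],[0,0,0,0.149,0,0,66]],
])

```text
time_s: 24.8
ee_pos: [0.5995, 0.2904, 0.1663]
eef_rot: [3.123, 1.569, 0.39]
force: [0.6, 0.7, -0.4]
grip_width: 0.0657
```

>>> play_rows([
  [[0,0,0,0.149,0,0,66],[0,0,0,0.149,0,0,66],[0,0,0,0,0,0,66],[0,0,0,0,0,0,66]],
])

```text
time_s: 25.2
ee_pos: [0.5994, 0.2904, 0.1658]
eef_rot: [-2.868, 1.57, 0.395]
force: [-0.2, -0.0, 1.2]
grip_width: 0.066
```

```bash
python3 -c "
from ptr import *
go(.60,.29,.12)
c=cam('wrist'); save(c,'w24.png'); np.savez('w24.npz',**{k:c[k] for k in ('img','K','D','rvec','t','R')})
print(-c['R'].T@c['t'],c['R'][2])
"
```

```text
t 25.2 pos [0.5994 0.2904 0.1658] xaxis [ 0.001  0.    -1.   ] yaxis [ 0.121 -0.993 -0.   ] jaw -83.0 grip 0.066 F [-0.16 -0.02  1.2 ] q6 1.85
world d mm [  0.6  -0.4 -45.8]
tool shift mm [45.8  0.5 -0.5]
[0.67962901 0.29970497 0.3449202 ] [-0.27128654 -0.03282658 -0.96193868]
```

View pics/w24.png

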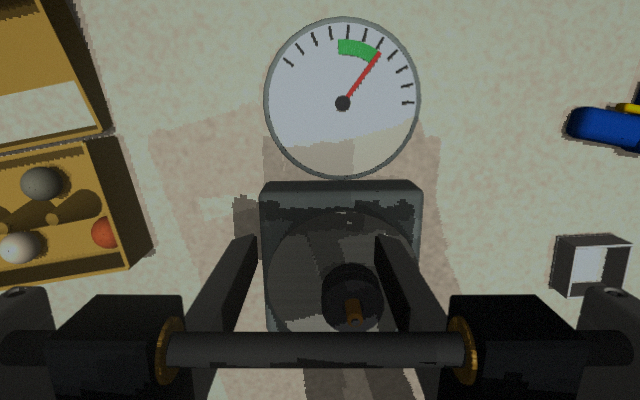

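>>> play_rows([
  [[20,0,0,0,0,0,66],[20,0,0,0,0,0,66],[10,0,0,0,0,0,66],[0,0,0,0,0,0,66],[0,0,0,0,0,0,66]],
])

```text
time_s: 25.75
ee_pos: [0.5996, 0.2904, 0.1158]
eef_rot: [-2.86, 1.57, 0.399]
force: [-0.6, -0.5, 0.6]
grip_width: 0.0659
```

```bash
cat > dial3.py <<'E'
from ptr import *
from scipy.optimize import least_squares
def run(c,name,box):
    x0,y0,x1,y1=box; S=6
    im=c['img'][y0:y1,x0:x1]; save(c,name,box,S if (x1-x0)*S<=800 else 4)
    a=cv2.resize(im,None,fx=S,fy=S,interpolation=cv2.INTER_CUBIC).astype(int)
    P=lambda m,z:np.array([plane(c,(u+.5)/S-.5+x0,(v+.5)/S-.5+y0,z)[:2] for v,u in list(zip(*np.nonzero(m)))[::3]])
    g=a.max(2); n,l,st,ce=cv2.connectedComponentsWithStats((g<95).astype(np.uint8))
    return a,P,l,st,ce,n
E
python3 -c "
from dial3 import *
c=cam('wrist'); go(.6,.29,.12); save(c,'w25.png',(240,0,440,170),4)
import pickle; pickle.dump(c,open('w25.pkl','wb'))
"
```

```text
t 25.8 pos [0.5997 0.2905 0.1162] xaxis [ 0.002  0.001 -1.   ] yaxis [ 0.117 -0.993 -0.   ] jaw -83.3 grip 0.0658 F [ 0.56 -0.39  1.02] q6 1.85
world d mm [ 0.3 -0.5  3.8]
tool shift mm [-3.8  0.5 -0.2]
```

View pics/w25.png

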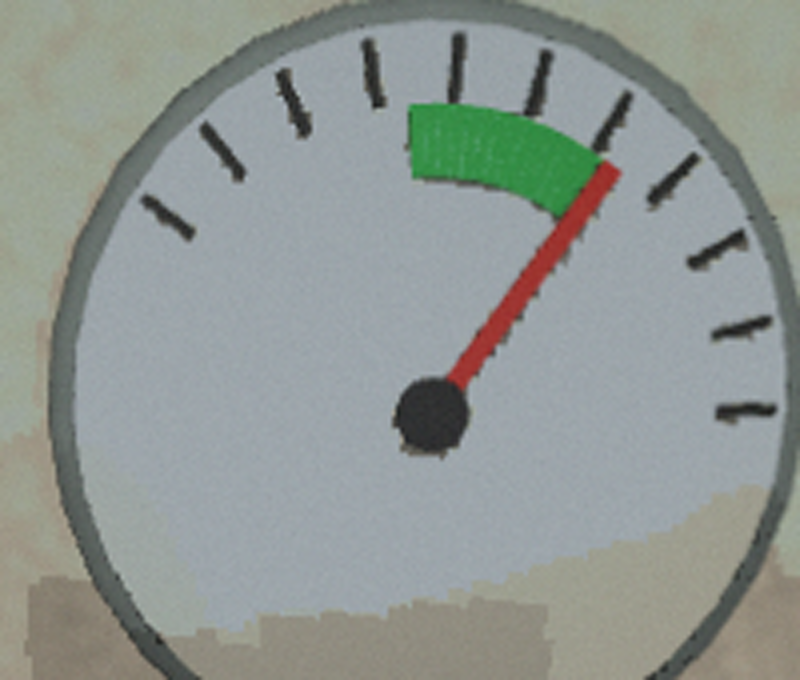

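```bash
cat > dial4.py <<'E'
from ptr import *
from scipy.optimize import least_squares
def run(c,tk,bx,S=4,win=11):
    g=cv2.cvtColor(c['img'],cv2.COLOR_RGB2GRAY).astype(float); im=c['img'].astype(float)
    T=[]
    for x,y in tk:
        u,v=int(round((x+.5)/S-.5+bx[0])),int(round((y+.5)/S-.5+bx[1])); w=9
        p=im[v-w:v+w+1,u-w:u+w+1].max(2); sat=p-im[v-w:v+w+1,u-w:u+w+1].min(2)
        yy,xx=np.mgrid[-w:w+1,-w:w+1]
        bg=np.percentile(p,70); wt=np.clip(bg-20-p,0,None)*(xx**2+yy**2<=w*w)*(sat<45)
        lab=cv2.connectedComponents((wt>0).astype(np.uint8))[1]; near=lab[w-2:w+3,w-2:w+3]; k=np.bincount(near[near>0]).argmax(); wt=wt*(lab==k)
        T.append((u+(wt*xx).sum()/wt.sum(),v+(wt*yy).sum()/wt.sum()))
    P=np.array([plane(c,*t,.05)[:2] for t in T])
    k=np.arange(len(tk))
    def res(q,sl=.25): a=q[3]+sl*k; return np.r_[P[:,0]-q[0]-q[2]*np.cos(a),P[:,1]-q[1]-q[2]*np.sin(a)]*1000
    q0=[P[:,0].mean()-.02,.278,.055,-1.4]
    s=least_squares(res,q0); q=s.x; s2=least_squares(lambda q:res(q,q[4]),[*q0,.25]); 
    print('fit ctr',q[:3].round(4),'phase',q[3].round(4),'rms mm',np.sqrt((s.fun**2).mean()).round(2),'free slope',s2.x[4].round(4),'phase',s2.x[3].round(4))
    d=P-q[:2]; print('tick k', ((np.arctan2(d[:,1],d[:,0])-q[3])/.25).round(2))
    red=(im[...,0]>im[...,1]*1.6)&(im[...,0]>70); red[:, :int(bx[0])]=0; red[:,bx[0]+200:]=0; red[bx[1]+170:]=0
    n,l,st,_=cv2.connectedComponentsWithStats(red.astype(np.uint8)); red=l==1+np.argmax(st[1:,4])
    for z in (.05,.053):
        R=np.array([plane(c,u,v,z)[:2] for v,u in zip(*np.nonzero(red))]); m=R.mean(0); U=np.linalg.svd(R-m)[2][0]; U*=np.sign(U@(m-q[:2]))
        a1=np.arctan2(U[1],U[0])-q[3]; a2=np.arctan2(*(m-q[:2])[::-1])-q[3]
        print('z',z,'n',len(R),'ptr by direction',a1.round(4),'by centre',a2.round(4),'with free-slope',((np.arctan2(U[1],U[0])-s2.x[3])/s2.x[4]*.25).round(4))
    gr=(im[...,1]>im[...,0]*1.4)&(im[...,1]>im[...,2]*1.3)&(im[...,1]>70); gr[:, :int(bx[0])]=0; gr[:,bx[0]+200:]=0; gr[bx[1]+170:]=0
    n,l,st,_=cv2.connectedComponentsWithStats(gr.astype(np.uint8)); gr=l==1+np.argmax(st[1:,4])
    G=np.array([plane(c,u,v,.05)[:2] for v,u in zip(*np.nonzero(gr))])-q[:2]; ga=np.arctan2(G[:,1],G[:,0])-q[3]
    print('green visible',ga.min().round(3),ga.max().round(3))
if __name__=='__main__':
    import pickle
    c=pickle.load(open('w25.pkl','rb'))
    tk=[(746,411),(742,328),(717,249),(673,181),(613,121),(539,83),(456,68),(374,73),(294,103),(222,151),(168,217)]
    run(c,tk,(240,0))
E
python3 dial4.py
```

```text
fit ctr [0.6813 0.2781 0.0542] phase -1.4369 rms mm 0.1 free slope 0.2502 phase -1.4378
tick k [ 0.    1.01  2.    3.    4.    4.99  6.    7.    8.    9.   10.01]
z 0.05 n 361 ptr by direction 0.9253 by centre 0.916 with free-slope 0.9255
z 0.053 n 361 ptr by direction 0.9253 by centre 0.924 with free-slope 0.9255
green visible 0.968 1.655
```

A clean reading: tick fit rms 0.1 mm, pointer at 0.925 rad (≈370 g), band 0.95–1.65. It is just below the band, so a third ring is needed. I'll turn back and fetch the ring at (0.496,-0.293).

>>> play_rows([
  [[-25,0,0,0,0,0,66],[-35,0,0,-0.149,0,0,66],[-20,0,0,-0.149,0,0,66],[0,0,0,-0.149,0,0,66],[0,0,0,-0.149,0,0,66],[0,0,0,-0.149,0,0,66],[0,0,0,-0.149,0,0,66],[0,0,0,-0.149,0,0,66],[0,0,0,-0.149,0,0,66],[0,0,0,-0.149,0,0,66]],
])

```text
time_s: 26.8
ee_pos: [0.5995, 0.2904, 0.1963]
eef_rot: [2.076, 1.569, 0.399]
force: [-0.8, -0.6, 0.3]
grip_width: 0.0656
```

>>> play_rows([
  [[0,0,0,-0.149,0,0,66],[0,0,0,-0.149,0,0,66],[0,0,0,-0.149,0,0,66],[0,0,0,-0.149,0,0,66],[0,0,0,-0.149,0,0,66],[0,0,0,-0.149,0,0,66],[0,0,0,-0.149,0,0,66],[0,0,0,-0.149,0,0,66],[0,0,0,-0.149,0,0,66],[0,0,0,-0.149,0,0,66]],
])

```text
time_s: 27.8
ee_pos: [0.5995, 0.2904, 0.1963]
eef_rot: [0.566, 1.569, 0.379]
force: [0.2, 0.2, 0.2]
grip_width: 0.0661
```

```bash
python3 -c "
from ptr import *
go(.4966,-.2931,.055,79)"
```

```text
t 27.8 pos [0.5995 0.2904 0.1963] xaxis [ 0.002  0.001 -1.   ] yaxis [0.186 0.983 0.001] jaw 79.3 grip 0.0661 F [0.2  0.2  0.15] q6 -0.99
world d mm [-102.9 -583.5 -141.3]
tool shift mm [ 140.7 -592.6    7.2]
turn about tool x:  0.005 shift in axes after turn [ 140.7 -592.6   10.1]
```

>>> play_rows([
  [[0,-20,0,0,0,0,66],[0,-40,0.5,0,0,0,66],[0,-42,0.5,0,0,0,66],[0,-42,0.5,0,0,0,66],[0,-42,0.5,0,0,0,66],[0,-42,0.5,0,0,0,66],[0,-42,0.5,0,0,0,66],[0,-42,0.5,0,0,0,66],[0,-42,0.5,0,0,0,66],[0,-42,0.5,0,0,0,66]],
])

```text
time_s: 28.8
ee_pos: [0.5272, -0.1008, 0.1963]
eef_rot: [-0.061, 1.569, -0.254]
force: [0.6, -0.9, 0.3]
grip_width: 0.0661
```

>>> play_rows([
  [[5,-42,1,0,0,0,66],[20,-42,1,0,0,0,66],[25,-42,1,0,0,0,66],[25,-40,1,0,0,0,66],[25,-20,1,0,0,0,66],[25,-8,0,0,0,0,66],[15,0,0,0,0,0,66],[0,0,0,0,0,0,66],[0,0,0,0,0,0,66]],
])

```text
time_s: 29.7
ee_pos: [0.4957, -0.2901, 0.0562]
eef_rot: [-0.351, 1.569, -0.544]
force: [-0.5, 0.6, -0.0]
grip_width: 0.0659
```

```bash
python3 -c "
from ptr import *
c=cam('wrist'); save(c,'w30.png'); print(proj(c,[[.4966,-.2931,.018]]))
go(.4966,-.2931,.0055,79)"
```

```text
[[311.35561665 226.21934062]]
t 29.75 pos [ 0.4958 -0.2902  0.0565] xaxis [ 0.002 -0.001 -1.   ] yaxis [ 0.192  0.981 -0.001] jaw 79.0 grip 0.0657 F [0.07 0.46 0.22] q6 -1.97
world d mm [  0.8  -2.9 -51. ]
tool shift mm [51.  -2.6  1.2]
turn about tool x:  -0.001 shift in axes after turn [51.  -2.6  1.2]
```

View pics/w30.png

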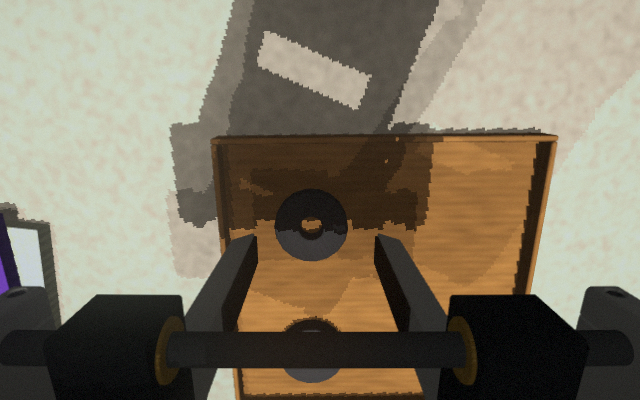

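Ring seen at (311,225), predicted (311,226). Grasping.

>>> play_rows([
  [[15,-2.6,1.0,0,0,0,66],[18,0,0,0,0,0,66],[12,0,0,0,0,0,66],[5,0,0,0,0,0,66],[0,0,0,0,0,0,66],[0,0,0,0,0,0,44],[0,0,0,0,0,0,44],[0,0,0,0,0,0,44],[0,0,0,0,0,0,44],[0,0,0,0,0,0,44]],
])

```text
time_s: 30.75
ee_pos: [0.4956, -0.2933, 0.0052]
eef_rot: [-0.357, 1.57, -0.551]
force: [0.2, -0.7, 1.9]
grip_width: 0.0495
```

```bash
python3 -c "
from mv import *
c=cam('wrist'); save(c,'w31.png',(240,180,400,320),4)
go(.5763,.2423,.2,79)"
```

```text
t 30.8 pos [ 0.4956 -0.2933  0.0051] xaxis [ 0. -0. -1.] yaxis [ 0.193  0.981 -0.   ] jaw 78.9 grip 0.0497 F [0.19 0.53 1.54] q6 -1.98
world d mm [ 80.7 535.6 194.9]
tool shift mm [-195.   541.1  -23.8]
turn about tool x:  -0.002 shift in axes after turn [-195.   541.1  -22.9]
```

View pics/w31.png

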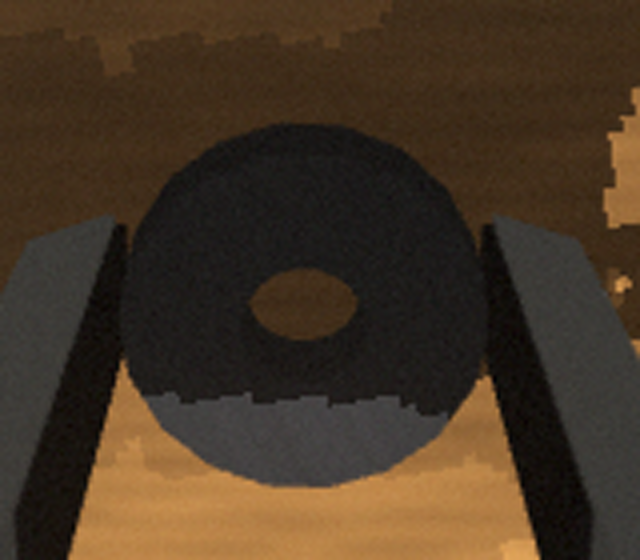

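>>> play_rows([
  [[-15,0,0,0,0,0,44],[-30,0,0,0,0,0,44],[-40,0,0,0,0,0,44],[-40,0,0,0,0,0,44],[-40,10,-1,0,0,0,44],[-15,30,-4,0,0,0,44],[0,40,-5.5,0,0,0,44],[0,42,-5.7,0,0,0,44],[0,42,-5.7,0,0,0,44],[0,42,-5.7,0,0,0,44]],
])

```text
time_s: 31.8
ee_pos: [0.5075, -0.0841, 0.1858]
eef_rot: [-0.093, 1.571, -0.287]
force: [0.5, 0.1, -3.3]
grip_width: 0.0499
```

>>> play_rows([
  [[0,42,-5.7,0,0,0,44],[0,42,-5.7,0,0,0,44],[0,42,-5.7,0,0,0,44],[0,42,-5.7,0,0,0,44],[0,42,-5.7,0,0,0,44],[0,42,-5.7,0,0,0,44],[0,42,-5.7,0,0,0,44],[0,30,-4,0,0,0,44],[0,11,-1.5,0,0,0,44],[0,0,0,0,0,0,44]],
])

```text
time_s: 32.8
ee_pos: [0.5276, 0.2525, 0.1852]
eef_rot: [-2.485, 1.57, -2.677]
force: [0.7, 0.1, -2.0]
grip_width: 0.0498
```

```bash
python3 -c "
from mv import *
go(.5276,.2522,.143,79)"
```

```text
t 32.8 pos [0.5276 0.2525 0.1852] xaxis [-0. -0. -1.] yaxis [ 0.191  0.982 -0.   ] jaw 79.0 grip 0.0498 F [ 0.7   0.1  -2.01] q6 -0.99
world d mm [  0.   -0.3 -42.2]
tool shift mm [42.2 -0.3  0.1]
turn about tool x:  -0.0 shift in axes after turn [42.2 -0.3  0.1]
```

>>> play_rows([
  [[10,0,0,0,0,0,44],[18,0,0,0,0,0,44],[14,0,0,0,0,0,44],[6,0,0,0,0,0,44],[2,0,0,0,0,0,44],[0,0,0,0,0,0,44],[0,0,0,0,0,0,44]],
])

```text
time_s: 33.5
ee_pos: [0.5283, 0.2517, 0.1356]
eef_rot: [0.585, 1.57, 0.391]
force: [0.4, -0.3, -2.2]
grip_width: 0.0498
```

```bash
python3 -c "
from mv import *
c=cam('wrist'); save(c,'w33.png',(250,190,390,320),4); s=cam('scene'); save(s,'s33.png',(340,90,500,230),4)
go(.5276,.2522,.12,79)"
```

```text
t 33.6 pos [0.5282 0.2518 0.1355] xaxis [ 0.001  0.    -1.   ] yaxis [0.193 0.981 0.   ] jaw 78.9 grip 0.0497 F [-0.34  0.71 -2.13] q6 -0.99
world d mm [ -0.6   0.4 -15.5]
tool shift mm [15.5  0.3 -0.7]
turn about tool x:  -0.002 shift in axes after turn [15.5  0.3 -0.7]
```

View pics/w33.png

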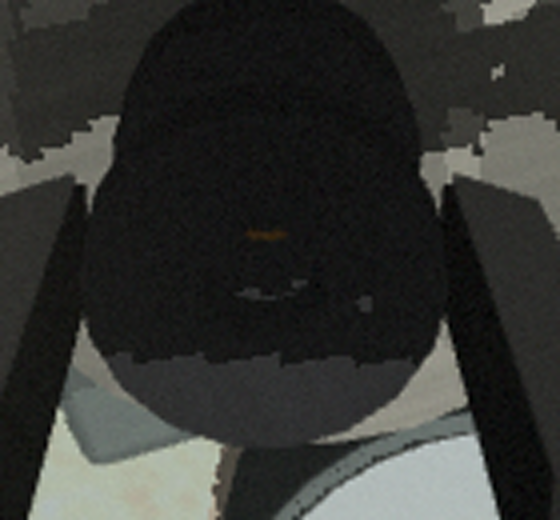

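View pics/s33.png

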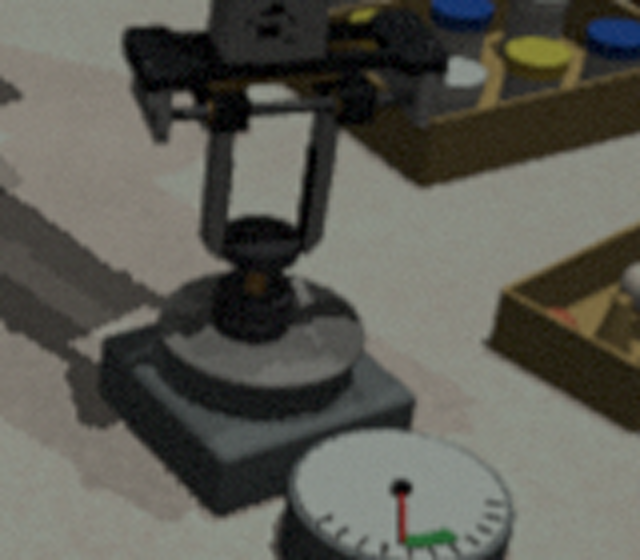

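>>> play_rows([
  [[1,0.3,-0.6,0,0,0,44],[1.5,0,0,0,0,0,44],[1.5,0,0,0,0,0,44],[1.5,0,0,0,0,0,44],[1.5,0,0,0,0,0,44],[1.5,0,0,0,0,0,44],[1.5,0,0,0,0,0,44],[0,0,0,0,0,0,44]],
])

```text
time_s: 34.4
ee_pos: [0.5274, 0.2521, 0.1247]
eef_rot: [-2.634, 1.57, -2.828]
force: [0.1, 0.1, -2.1]
grip_width: 0.0498
```

```bash
python3 -c "
from mv import *
c=cam('wrist'); save(c,'w34.png',(250,190,390,320),4); s=cam('scene'); save(s,'s34.png',(340,90,500,230),4)
go(.5276,.2522,.11,79)"
```

```text
t 34.5 pos [0.5274 0.2521 0.1249] xaxis [-0. -0. -1.] yaxis [ 0.193  0.981 -0.   ] jaw 78.9 grip 0.0498 F [ 0.39 -0.42 -2.89] q6 -0.99
world d mm [  0.2   0.1 -14.9]
tool shift mm [14.9  0.1  0.1]
turn about tool x:  -0.002 shift in axes after turn [14.9  0.1  0.1]
```

View pics/w34.png

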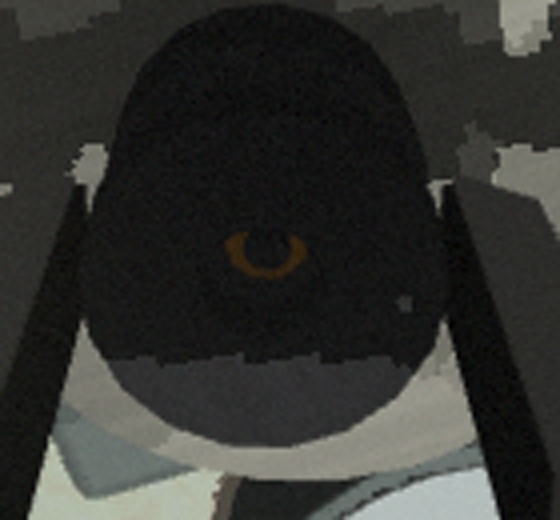

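View pics/s34.png

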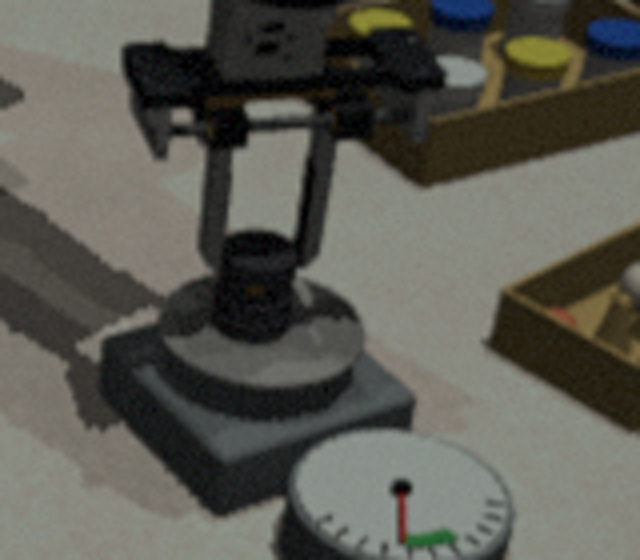

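Threaded, pointer unmoved. Down to contact, then check before release.

>>> play_rows([
  [[2,0,0,0,0,0,44],[3,0,0,0,0,0,44],[3,0,0,0,0,0,44],[3,0,0,0,0,0,44],[2.5,0,0,0,0,0,44],[2,0,0,0,0,0,44],[2,0,0,0,0,0,44],[0,0,0,0,0,0,44],[0,0,0,0,0,0,44]],
])

```text
time_s: 35.4
ee_pos: [0.5274, 0.2522, 0.1076]
eef_rot: [1.128, 1.571, 0.935]
force: [-0.6, -0.7, -1.5]
grip_width: 0.0499
```

```bash
python3 -c "
from mv import *
s=cam('scene'); save(s,'s35.png',(340,90,500,230),5)
go(.5276,.2522,.105,79)"
```

```text
t 35.45 pos [0.5275 0.2522 0.1076] xaxis [ 0.  0. -1.] yaxis [0.193 0.981 0.   ] jaw 78.9 grip 0.0498 F [-0.38 -0.58 -1.32] q6 -0.99
world d mm [ 0.1  0.  -2.6]
tool shift mm [2.6 0.1 0.1]
turn about tool x:  -0.002 shift in axes after turn [2.6 0.1 0.1]
```

View pics/s35.png

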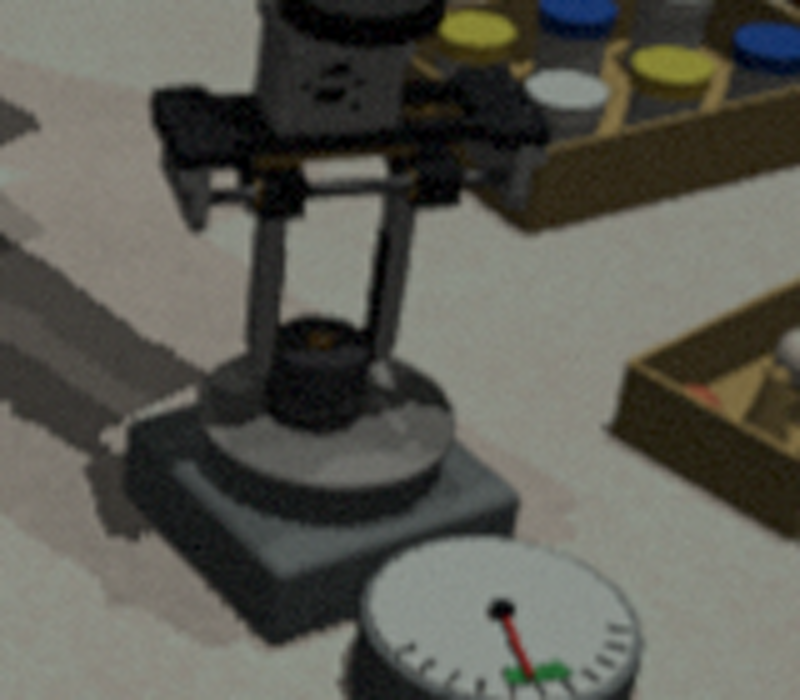

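>>> play_rows([
  [[1,0,0,0,0,0,44],[0,0,0,0,0,0,44],[0,0,0,0,0,0,54],[0,0,0,0,0,0,64],[-1,0,0,0,0,0,64],[-4,0,0,0,0,0,66],[-10,0,0,0,0,0,66],[-20,0,0,0,0,0,66],[-30,0,0,0,0,0,66],[-30,0,0,0,0,0,66]],
])

```text
time_s: 36.45
ee_pos: [0.5273, 0.2521, 0.2033]
eef_rot: [0.397, 1.571, 0.203]
force: [0.7, 0.8, -0.2]
grip_width: 0.0657
```

>>> play_rows([
  [[0,-10,0,0,0,0,66],[0,-30,0,0,0,0,66],[0,-40,0,0,0,0,66],[0,-40,0,0,0,0,66],[0,-30,0,0,0,0,66],[0,-10,0,0,0,0,66],[0,0,0,0,0,0,66],[0,0,0,0,0,0,66]],
])

```text
time_s: 37.25
ee_pos: [0.4968, 0.0958, 0.2015]
eef_rot: [1.199, 1.571, 1.006]
force: [0.4, -0.1, -0.9]
grip_width: 0.0659
```

```bash
python3 -c "
from ptr import *
go(.5,0,.2)
c=cam('top'); save(c,'t36.png',(170,130,490,290),2.5);save(c,'t36d.png',(170,130,270,270),4)
s=cam('scene'); save(s,'s36.png',(340,120,500,260),5)
"
```

```text
t 37.25 pos [0.4968 0.0958 0.2015] xaxis [ 0.  0. -1.] yaxis [0.193 0.981 0.   ] jaw 78.9 grip 0.0659 F [ 0.4  -0.09 -0.85] q6 -1.26
world d mm [  3.2 -95.8  -1.5]
tool shift mm [  1.5 -93.4  21.6]
```

View pics/t36.png

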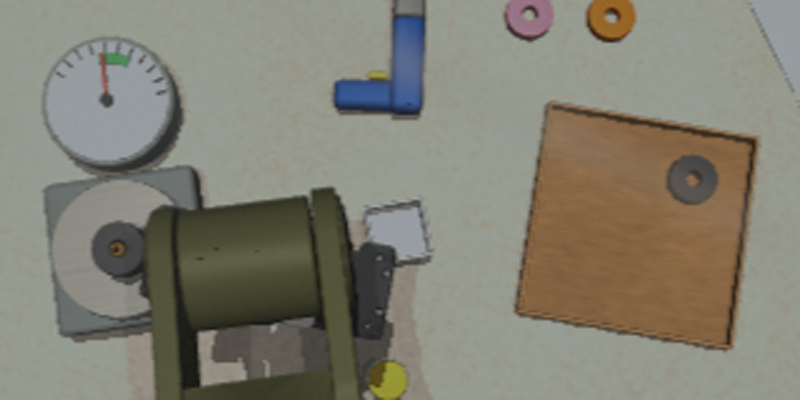

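View pics/t36d.png

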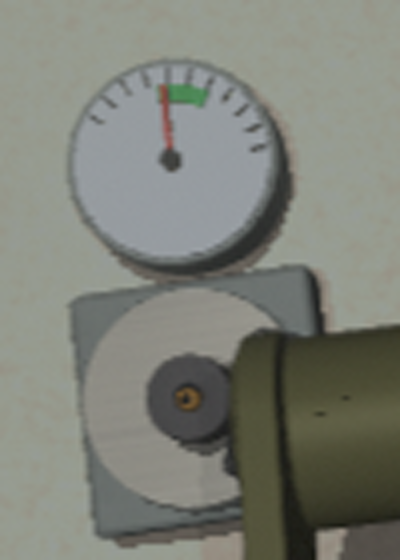

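View pics/s36.png

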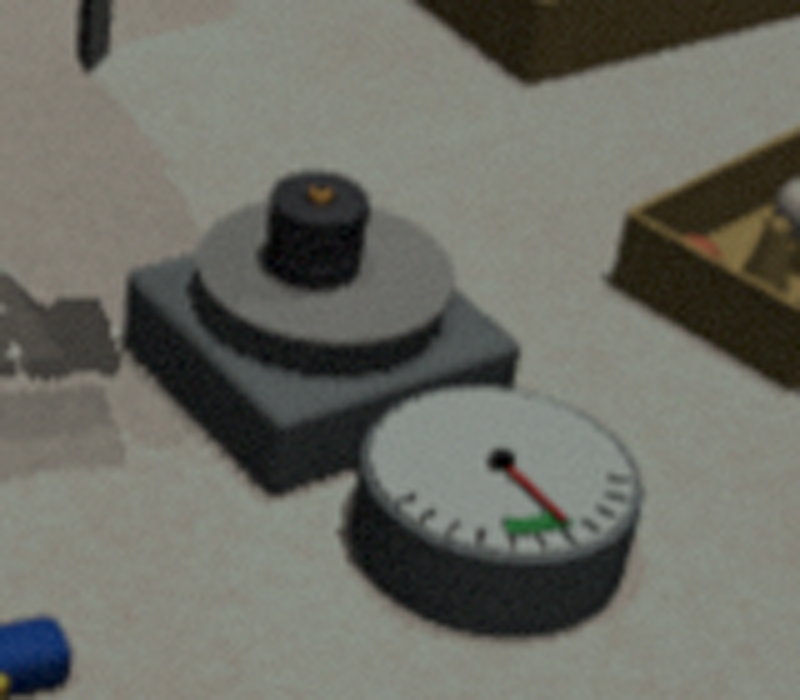

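```bash
python3 -c "
from ptr import *
c=cam('top'); im=c['img'].astype(int); a=im[140:180,190:240]; m=(a[...,0]>a[...,1]*1.25)&(a[...,0]>a[...,2]*1.25)
R=np.array([plane(c,u+190,v+140,.052)[:2] for v,u in zip(*np.nonzero(m))]); mm=R.mean(0); U=np.linalg.svd(R-mm)[2][0]; U*=np.sign(U[0])
print(len(R),'pointer',np.arctan2(U[1],U[0])+1.4369)
hand_in(); print('handed in', ctrl.get_obs()['time_s'])"
```

```text
24 pointer 1.562491741480051
the job is handed in; nothing more can be done
the job is handed in; nothing more can be done
```

I threaded three of the four rings onto the spindle, and the free pointer now stands at about 1.56 rad (≈625 g), inside the green band of 0.95–1.65 rad. The fourth ring is still in the tray, and I handed the job in at about 37 s.

- **First ring:** the pointer read about 0.375 rad (≈150 g).
- **Second ring:** the pointer read about 0.925 rad (≈370 g), 10 g short of the band. The first looks gave about 370–380 g with the band's edge under the pointer. I settled it with the wrist camera straight over the dial, where the tick fit was good to 0.1 mm, and went on to a third ring.
- **Third ring:** two readings from the top camera gave 1.559 and 1.562 rad. I did not repeat the overhead wrist view for this one.

**Other checks:** the last pictures show the three rings in a flat stack on the pan, and the arm stands clear of it. I lowered each ring into contact before letting go. The jar, specimen box and thermometer were never touched and look undisturbed. The only unplanned contact was a few newtons upward (6.7 N at most) while gripping the second ring in the tray.

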